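# Wring contact blocks to their references and lay the meter probes ready

### The arm

A 6-joint arm with a two-finger parallel gripper is mounted at the origin on the work surface; the furniture and walls round the work are solid. World frame = base frame: x ahead of the robot, y to its left, z up, the work surface at z = 0. Lengths are in m, angles in rad, forces in N, time in s.
With the tool pointing down it reaches from about 0.3 to 0.775 m from the base axis. Payload 14.6 kg.
Tool frame: the origin (TCP) lies on the mounting face of the last link; the fingertips stand 199 mm ahead of it and the grasp point (between the pads) lies 180 mm ahead of it; z points along the fingers, y is the line along which they close (so a half turn about z gives the same grasp; the last joint's range is limited). The gripper opens to 94 mm and grips with 3 to 60 N. Pads are 16 mm wide; open, the fingers measure 119 mm over their backs; the gripper's body (75 mm by 177 mm) begins 78 mm behind the grasp point.
Start: joints at [-1.29, 0.3, 1.521, -0, 1.321, -0.067], TCP at [0.187, -0.517, 0.405] pointing down, gripper open.
Joint ranges: [-3.03, 3.03], [-0.79, 2.21], [0.23, 2.52], [-1.04, 4.18], [0, 3.07], [-2.55, 2.55]. Speed limits (rad/s): [2.22, 2.22, 2.57, 3.14, 3.14, 3.14].

### API

Orientations are given as [roll, pitch, yaw] about the fixed x, y, z axes, in that order (R = Rz(yaw) Ry(pitch) Rx(roll)).
In Python, from station import telemetry, cams, workorder, finder gives the robot as it stands.
- The arm moves only by the tool jog_arm, never from a script. Its argument "rows" is a list of rows, each an object with "gripper": the finger opening in m, from 0 to 0.094; "slide": the shift along the tool's x, y, z in m, a list of three; "spin": the turn about the tool's z in rad. In form: [{"gripper": gripper, "slide": [tx, ty, tz], "spin": spin}, ...]. A call has 1 to 8 rows; each row is the pose to reach, as a shift and turn from the pose commanded when the call began, along the tool's axes at that moment; what a row does not reach only later rows make up. A row lasts 1/10 s, in which the tool goes at most 50 mm and 8.59 degrees, less where a joint would pass 70% of its speed; a pose out of reach is approached as far as the arm can. A call with a gripper value outside its range is refused whole. The fingers move at their own pace and stop on an object; "squeeze" is the grip in N (left out, the last holds). Time passes only in rows, so rows that repeat a pose let the fingers close. It gives the time, the measured TCP pose, the force, the opening and the grip force at its end, in the units of the state.
- telemetry.get_obs(): the state, without advancing time (a new reading comes with each control period).
- cams.camera(name): name is "scene" or "top"; returns (picture, depth): 384x512x3 uint8, red, green, blue; 384x512 float32, m along the optical axis (not along the pixel's ray), 0 where there is no reading.
- cams.camera_info(name): a dict with "camera_matrix" (3x3 intrinsics, pixels), "R" (3x3) and "t" (3): a world point X has camera coordinates R X + t. Camera axes: x right, y down, z forward; pixel columns grow to the right and rows downward; lengths in m; the calibration is good to about 2 mm. A picture is of the moment at which its call begins. camera_info takes no time and is no camera call.
- workorder.hand_in(): hands the job in; it is judged then, once.
Trained networks look in the newest picture that a camera, given by its name, has taken for a name from the list of things; names that differ only in an ending like _2 or _b are one class to them, and where a whole thing is asked for, a point or a joint stands for the part that bears it (a point fixed in the world has none). Each returns a list of dicts, best first, with "confidence" (0 to 1); they miss things now and then, are a little off and sometimes report something else, mostly with a low value. They report only what shows in the picture. A call takes as long as a camera call. They do not tell look-alikes from the thing itself.
- finder.find_in(target, camera): "point" ([x, y, z] in m, in world coordinates, good to about 4 mm: the middle of the surface that is visible of it).
- finder.masks_of(target, camera): "region" (384x512 bool, what is visible of it).
The state is a dict: "time_s": time; "qpos": joint angles; "joint_vel": joint speeds; "tau": joint torques, N m; "ee_pos": TCP position; "eef_rot": TCP orientation; "force": force on the tool from outside, world axes, zero at the start; "moment": the same for the moment, N m; "grip_width": finger opening in m; "grip_force": force on a finger pad.
Only numpy, scipy, OpenCV 4.12 (cv2) and the standard library are available. Lean on these libraries where they do the work, as an engineer would, in place of code of your own. Each camera call takes 0.05 s, during which the arm holds its last target. There are 200 camera calls.

### The job

Get the contact-resistance check ready: wring every loose metal block to the fixed reference block of the same metal on the dark base plate, setting it face to face on the near part and sliding it under the lip, away from you, until it is home against the end stop and its sides and near end are flush with the block below. Also lay the red and the black meter probe flat in the rest, each in the groove of its own colour with its body resting in both rails and centred between them, both needle tips pointing away from you. Leave the flux tin and the glass where they are.

Things in the scene. Friction and masses are not known exactly. Their poses are not given: they have to be found in the camera images.
- surface_plate: dark steel base plate, 120 x 180 x 8 mm (x, y, z), fixed; origin centred underneath, +x roughly away from the robot. Carries the three reference blocks 62 mm apart along its y, in any order. Obstacles (world, m): a red soldering station 0.09 high at x 0.27 to 0.41, y -0.08 to 0.06; a blue lamp shade over x 0.47 to 0.70, y -0.36 to -0.17, too low to reach under.
- home_steel (a point): centre of the top face of the fixed bright grey steel reference block (50 x 24 mm, face 20 mm above the table), x along it to its far end. A stop 20 mm wide stands at the far end (face x = +25 mm, top 22 mm above the face); its lip reaches back over x = +13 to +25 mm, 17 mm above the face, 5 mm thick, so a loose block must slide in under it along +x. No side guides.
- block_steel: loose bright grey steel contact block, 50 x 24 x 14 mm (x, y, z), about 130 g, lying flat on the table; origin at its centre, x along its length, z through its thickness. One of the three blocks may be absent (None). Either end may go first, either large face down.
- home_brass (a point): centre of the top face of the fixed yellow brass reference block (50 x 24 mm, face 20 mm above the table), x along it to its far end. A stop 20 mm wide stands at the far end (face x = +25 mm, top 22 mm above the face); its lip reaches back over x = +13 to +25 mm, 17 mm above the face, 5 mm thick, so a loose block must slide in under it along +x. No side guides.
- block_brass: loose yellow brass contact block, 50 x 24 x 14 mm (x, y, z), about 140 g, lying flat on the table; origin at its centre, x along its length, z through its thickness. One of the three blocks may be absent (None). Either end may go first, either large face down.
- home_copper (a point): centre of the top face of the fixed reddish copper reference block (50 x 24 mm, face 20 mm above the table), x along it to its far end. A stop 20 mm wide stands at the far end (face x = +25 mm, top 22 mm above the face); its lip reaches back over x = +13 to +25 mm, 17 mm above the face, 5 mm thick, so a loose block must slide in under it along +x. No side guides.
- block_copper: loose reddish copper contact block, 50 x 24 x 14 mm (x, y, z), about 150 g, lying flat on the table; origin at its centre, x along its length, z through its thickness. One of the three blocks may be absent (None). Either end may go first, either large face down.
- probe_rest: fixed white plate 100 x 124 x 5 mm with two grey notched rails 10 mm thick across it at x = -33 and +33 mm (rail notch floors 14 mm above the table, posts between the notches 26 mm); origin at the centre of its underside, x along the grooves, pointing away from the robot (up to 30 degrees to its right).
- groove_red (a point): middle of the groove with the red strip, at notch-floor height (14 mm above the table), x along the groove away from the robot, z up. The groove runs through one notch 24 mm wide in each rail; between the rails there is 56 mm of open room for fingers.
- probe_red: red meter test probe, 125 mm long, 30 g, lying on the table; origin on its axis at the blunt butt end, z along its axis towards the needle tip. It handles like a bar 16 x 16 mm in section for the first 106 mm from the butt; the last 19 mm is the thin needle. Lying on a flat surface its axis is 8 mm above that surface.
- probe_red_mid (a point): point on the axis of the red probe 53 mm from the butt, the middle of its body and the best place to grip; z along the axis towards the tip
- probe_red_tip (a point): needle tip of the red probe, 125 mm from the butt
- groove_black (a point): middle of the groove with the black strip, at notch-floor height (14 mm above the table), x along the groove away from the robot, z up. The groove runs through one notch 24 mm wide in each rail; between the rails there is 56 mm of open room for fingers.
- probe_black: black meter test probe, 125 mm long, 30 g, lying on the table; origin on its axis at the blunt butt end, z along its axis towards the needle tip. It handles like a bar 16 x 16 mm in section for the first 106 mm from the butt; the last 19 mm is the thin needle. Lying on a flat surface its axis is 8 mm above that surface.
- probe_black_mid (a point): point on the axis of the black probe 53 mm from the butt, the middle of its body and the best place to grip; z along the axis towards the tip
- probe_black_tip (a point): needle tip of the black probe, 125 mm from the butt
- flux_tin: bystander: green flux tin, 52 mm across, 19 mm high, loose; origin at the centre of its underside. Leave alone.
- pint_glass: bystander: empty beer glass, 87 mm across, 155 mm high, loose, beyond the plate to the right; origin at the centre of its underside. Leave alone.
Not all that is in view belongs to the job. Leave any turquoise look-alike of the block_steel alone. Leave any turquoise look-alike of the block_brass alone.

How it is judged:
By the outcome, as a careful person would: the job done as asked, in the order asked, and still so for the second after the job is handed in, with the robot touching nothing.
Of block_steel, block_brass, block_copper only 2 to 3 are there at a start; the rules pass over those that are not, and their reading is None.
At some moment in a run one of probe_black may be knocked a few centimetres aside while the robot is not near it.
Once in a run the grip may slacken for a moment while it holds something.
It also fails if it takes over 210 s, if anything falls off the work surface, if the arm or the gripper's body presses on something with over 40 N, if the wrist force passes 120 N, or if a joint passes its speed limit or range.

## Working session

There is one attempt and no reset: what is moved stays moved. The work goes in short steps, Python scripts to look and compute and a tool call to move; the robot and the scene stay as the last step left them, time stands still between calls to the robot, and variables do not carry over. Pictures are saved under pics/ and viewed, at most 14 in all, crops included, and the job is handed in when it is done.

Besides the shell and the picture viewer there is one more tool, called after "Emit:" as name(argument=value, ...), one argument or row to a line, values as JSON. jog_arm: Moves the arm, as the interface text tells. Its arguments: {"type":"object","properties":{"rows":{"type":"array","items":{"type":"object","properties":{"gripper":{"type":"number"},"slide":{"type":"array","items":{"type":"number"}},"spin":{"type":"number"}}}},"squeeze":{"type":"number"}},"required":["rows"]}

```bash
ls; mkdir -p pics
python3 - <<'E'
from station import telemetry,cams
import cv2,numpy as np
for n in("scene","top"):
    p,d=cams.camera(n); cv2.imwrite(f"pics/{n}0.png",cv2.cvtColor(p,cv2.COLOR_RGB2BGR)); np.save(f"{n}_d.npy",d)
    i=cams.camera_info(n); print(n,i['camera_matrix'],i['R'],i['t'])
o=telemetry.get_obs(); print(o)
E
```

```text
pics
scene [[411.43687065   0.         256.05373138]
 [  0.         411.43687065 191.83598299]
 [  0.           0.           1.        ]] [[ 0.61150876 -0.79122225  0.00493745]
 [-0.43435258 -0.34089911 -0.83374195]
 [ 0.66135836  0.50769591 -0.55213222]] [-0.35683453  0.26226895  1.07526205]
top [[351.54809096   0.         256.18567112]
 [  0.         351.54809096 191.616964  ]
 [  0.           0.           1.        ]] [[ 0.01040519 -0.99950663  0.02963484]
 [-0.99748295 -0.01245379 -0.06980452]
 [ 0.07013914 -0.02883392 -0.99712041]] [-0.05149487  0.50176106  0.9493611 ]
{'time_s': 0.1, 'qpos': array([-1.28960953e+00,  3.00386356e-01,  1.52148471e+00, -1.12751595e-05,
        1.32069611e+00, -6.65646329e-02]), 'joint_vel': array([-0.00161257, -0.0003176 , -0.00262129,  0.00056428, -0.00163986,
        0.00036599]), 'tau': array([ 1.41501573e-04, -5.32649410e+01, -3.53284085e+01,  7.09344330e-02,
        2.35522381e-02, -6.52036351e-05]), 'ee_pos': array([ 0.18743899, -0.5170468 ,  0.40417348]), 'eef_rot': array([-3.14061956e+00, -5.39235145e-05,  3.47754203e-01]), 'force': array([-0.25821104,  0.18156238,  0.2276359 ]), 'moment': array([-0.02387825, -0.01861339, -0.00656838]), 'grip_force': 0.0, 'grip_width': 0.09422733428653643}
```

View pics/top0.png

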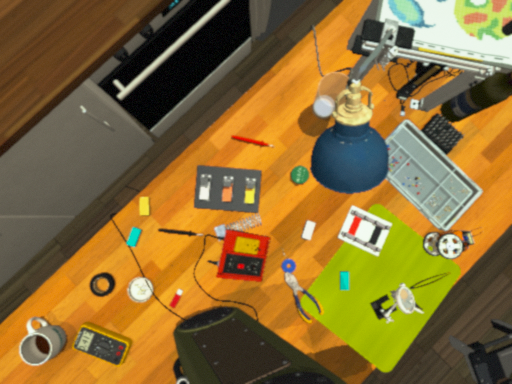

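View pics/scene0.png

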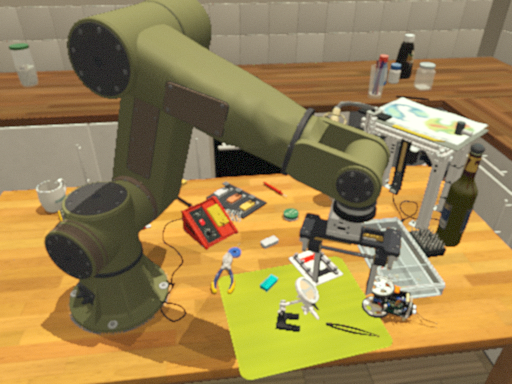

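The top view shows a yellow block (144,206), a white-grey block (308,230), turquoise look-alikes (134,237) and (344,280), and a red-and-white item (176,298). The red probe is at (252,141), the black probe at (178,232), the reference plate at (228,188) and the rest at (365,231). Copper may be absent.

```bash
cat > h.py <<'E'
from station import telemetry,cams,workorder,finder
import cv2,numpy as np
np.set_printoptions(precision=4,suppress=True)
def pts(cam,d,mask):
    i=cams.camera_info(cam);K=i['camera_matrix'];v,u=np.nonzero(mask&(d>0));z=d[v,u]
    c=np.stack([(u-K[0,2])/K[0,0]*z,(v-K[1,2])/K[1,1]*z,z],1)
    return (c-i['t'])@i['R']
def ray(cam,uv,h):
    """pixels -> world on plane z=h"""
    i=cams.camera_info(cam);K=i['camera_matrix'];uv=np.atleast_2d(uv).astype(float)
    r=np.c_[(uv[:,0]-K[0,2])/K[0,0],(uv[:,1]-K[1,2])/K[1,1],np.ones(len(uv))]@i['R']
    o=-i['R'].T@i['t'];return o+r*((h-o[2])/r[:,2])[:,None]
def proj(cam,X):
    i=cams.camera_info(cam);c=np.atleast_2d(X)@i['R'].T+i['t'];p=c@i['camera_matrix'].T;return p[:,:2]/p[:,2:]
def rect(P):
    (c,s,a)=cv2.minAreaRect(P[:,:2].astype(np.float32)*1000);
    if s[0]<s[1]: s=s[::-1];a+=90
    return np.array(c)/1000,np.array(s),(a+90)%180-90
E
python3 - <<'E'
from h import *
ps={c:cams.camera(c) for c in("top","scene")}
for t in "block_steel block_brass block_copper probe_red probe_black surface_plate probe_rest flux_tin pint_glass".split():
  for c in ("top","scene"):
    for r in finder.masks_of(t,c)[:4]:
        m=r['region'];v,u=np.nonzero(m)
        if len(v)<6: continue
        P=pts(c,ps[c][1],m)
        col=np.median(ps[c][0][m],0)
        print(t,c,round(r['confidence'],2),len(v),(int(u.mean()),int(v.mean())),np.median(P,0),"ztop",np.percentile(P[:,2],90).round(4),rect(P),col)
E
```

```text
block_steel top 0.69 163 (308, 229) [ 0.3983 -0.19    0.0137] ztop 0.0157 (array([ 0.3979, -0.193 ]), array([49.6116, 28.1969]), -19.396270751953125) [241. 241. 228.]
block_steel top 0.5 175 (344, 280) [ 0.2634 -0.2891  0.0154] ztop 0.0179 (array([ 0.2631, -0.2902]), array([48.8203, 25.1575]), -1.3024063110351562) [  0. 203. 175.]
block_steel top 0.39 144 (178, 231) [0.3899 0.1657 0.0127] ztop 0.0158 (array([0.3901, 0.1664]), array([99.4173, 12.0534]), 84.73053741455078) [74.5 53.  29. ]
block_steel scene 0.68 197 (269, 282) [ 0.2583 -0.2947  0.0139] ztop 0.0161 (array([ 0.2682, -0.2891]), array([68.091 , 32.5489]), 3.2397730350494385) [ 35. 208. 186.]
block_brass top 0.73 181 (144, 205) [0.4594 0.2592 0.0138] ztop 0.0161 (array([0.46  , 0.2598]), array([49.1075, 24.6027]), 3.575531244277954) [244. 223.  60.]
block_brass top 0.58 163 (133, 236) [0.3774 0.2847 0.0135] ztop 0.0158 (array([0.377 , 0.2852]), array([48.1703, 23.7488]), -17.99510955810547) [  0. 219. 194.]
probe_red top 0.7 119 (250, 140) [ 0.6465 -0.0285  0.0131] ztop 0.0164 (array([ 0.6475, -0.0272]), array([92.2955, 10.
[... 1653 characters left out ...]
41]), 65.89108276367188) [234. 210. 187.]
flux_tin top 0.71 282 (299, 174) [ 0.5526 -0.1664  0.0191] ztop 0.0213 (array([ 0.5521, -0.1666]), array([51.9807, 50.506 ]), 40.38335037231445) [ 79. 139.  81.]
flux_tin scene 0.58 159 (291, 214) [ 0.5432 -0.1743  0.0165] ztop 0.0197 (array([ 0.5499, -0.1697]), array([49.834 , 46.9813]), 41.58956527709961) [124. 165. 109.]
pint_glass top 0.75 1074 (328, 94) [ 0.7676 -0.2307  0.0949] ztop 0.1484 (array([ 0.7524, -0.2343]), array([226.7819,  78.4999]), -41.971553802490234) [192. 143.  78.]
pint_glass top 0.58 175 (308, 229) [ 0.3983 -0.1901  0.0137] ztop 0.0157 (array([ 0.3981, -0.1933]), array([50.5695, 28.8332]), -18.71350860595703) [240. 240. 227.]
```

Run:
```python
from h import *
p=cv2.imread("pics/top0.png")
def cr(u,v,r,s): return cv2.resize(p[v-r[1]:v+r[1],u-r[0]:u+r[0]],None,fx=s,fy=s,interpolation=cv2.INTER_CUBIC)
def fit(im): return cv2.resize(im,(266,266))
L=[cr(228,188,(38,38),7),cr(365,231,(34,34),7),cr(308,230,(20,20),12),cr(144,210,(30,30),8),cr(176,298,(20,20),12),cr(190,235,(34,34),7)]
L=[fit(x) for x in L]
cv2.imwrite("pics/c1.png",np.vstack([np.hstack(L[:3]),np.hstack(L[3:])]))
```

```text
(no output)
```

View pics/c1.png

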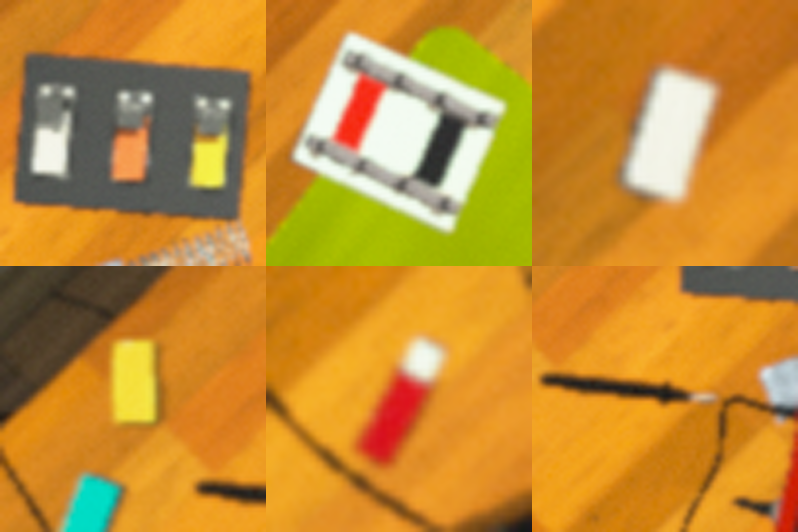

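The copper block is absent: there is no orange block, and the red-and-white item (176,298) is a USB stick. For steel, the options are the pale grey block (308,230) or the turquoise (344,280), and I take the grey one. For brass, they are the yellow block (144,206) or the turquoise (134,237), and I take the yellow one. The steel reference is left at (205,187) and the brass reference right at (250,190). Next I measure them precisely.

```bash
cat >> h.py <<'E'
def go(x,y,z,yaw):
    """grasp-point target (z of grasp point), yaw deg of tool x -> slide, spin"""
    o=telemetry.get_obs();p=o['ee_pos'];a=o['eef_rot'][2];d=np.array([x,y,z+.18])-p
    c,s=np.cos(a),np.sin(a)
    sp=-(np.radians(yaw)-a);sp=(sp+np.pi/2)%np.pi-np.pi/2
    print("slide",np.round([c*d[0]+s*d[1],s*d[0]-c*d[1],-d[2]],4),"spin",round(sp,4),"| yaw now",np.degrees(a).round(2),"gp",p-[0,0,.18])
E
python3 - <<'E'
from h import *
p,d=cams.camera("top");ps,ds=cams.camera("scene")
P=pts("top",d,np.ones_like(d,bool));
full=np.zeros(d.shape+(3,));full[d>0]=P[:]
Z=full[...,2];X=full[...,0];Y=full[...,1]
hsv=cv2.cvtColor(p,cv2.COLOR_RGB2HSV).astype(int)
# lamp
m=(X>.4)&(X<.75)&(Y<-.15)&(Y>-.42)&(Z>.07)
Q=full[m];print("lamp",Q.min(0),Q.max(0)); 
for y in np.arange(-.38,-.15,.03):
    q=Q[abs(Q[:,1]-y)<.01]
    if len(q): print(round(y,2),"xmin",q[:,0].min().round(3),"zmin",q[:,2].min().round(3))
# plate fit
m=(Z>.004)&(Z<.013)&(X>.42)&(X<.6)&(Y>-.08)&(Y<.15)&(hsv[...,2]<120)
print("plate",rect(full[m]))
for n,(u,v) in dict(steel=(205,187),cop=(228,188),brass=(250,190)).items():
    w=np.zeros_like(m);w[v-18:v+20,u-10:u+11]=1
    m1=w&(Z>.015)&(Z<.025);print(n,m1.sum(),np.median(Z[m1]),rect(full[m1]), 'stop',rect(full[w&(Z>.034)]),np.median(Z[w&(Z>.034)]))
for n,(u,v) in dict(steel=(308,230),brass=(144,206)).items():
    w=np.zeros_like(m);w[v-14:v+15,u-14:u+15]=1
    m1=w&(Z>.008);print(n,np.median(full[m1],0),rect(full[m1]))
for n,(u,v) in dict(red=(252,141),black=(180,232)).items():
    w=np.zeros_like(m);w[v-14:v+15,u-24:u+25]=1
    print(n,rect(full[w&(Z>.007)]),np.median(Z[w&(Z>.009)]))
w=(X>.3)&(X<.5)&(Y<-.26)&(Y>-.45)
r=w&(hsv[...,1]>170)&((hsv[...,0]<6)|(hsv[...,0]>174));print("redstrip",rect(full[r]),r.sum())
k=w&(p.max(2)<70)&(Z<.01);n,l,st,ce=cv2.connectedComponentsWithStats(k.astype(np.uint8))
for i in range(1,n):
    if st[i,4]>20: print("blk",st[i,4],ce[i],rect(full[l==i]))
m=finder.masks_of("probe_rest","top")[0]['region'];print("rest",rect(full[m&(Z<.03)]))
E
```

```text
lamp [ 0.4863 -0.42    0.0705] [ 0.7498 -0.164   0.3671]
-0.32 xmin 0.514 zmin 0.22
-0.29 xmin 0.495 zmin 0.229
-0.26 xmin 0.488 zmin 0.075
-0.23 xmin 0.486 zmin 0.072
-0.2 xmin 0.493 zmin 0.071
-0.17 xmin 0.515 zmin 0.171
plate (array([0.5101, 0.0349]), array([177.5101, 117.1354]), 85.75338745117188)
steel 139 0.02037205531894243 (array([0.5141, 0.0948]), array([67.3803, 23.7575]), -4.782066345214844) stop (array([0.5289, 0.0938]), array([19.2663, 19.107 ]), 1.0499083995819092) 0.04211642364527018
cop 130 0.019950958743304797 (array([0.5076, 0.0333]), array([62.0598, 24.6133]), -5.426300048828125) stop (array([0.5243, 0.0322]), array([19.569, 18.99 ]), 0.9770029187202454) 0.0421765564387885
brass 135 0.020390195955653886 (array([ 0.5053, -0.0283]), array([65.6739, 23.6691]), -4.020805358886719) stop (array([ 0.5197, -0.0296]), array([19.5028, 18.8667]), 0.6513762474060059) 0.04191358617334213
steel [ 0.3985 -0.1901  0.0141] (array([ 0.3994, -0.1911]), array([49.6538, 24.0829]), -17.59626007080078)
brass [0.4595 0.2605 0.0137] (array([0.4596, 0.2598]), array([49.1157, 24.4603]), 1.4604686498641968)
red (array([ 0.6451, -0.0323]), array([115.3567,  12.0879]), 77.53917694091797) 0.013102425803455987
black (array([0.3874, 0.154 ]), array([133.6715,  29.4989]), 71.14054107666016) 0.01270863624620465
redstrip (array([ 0.4129, -0.321 ]), array([47.9999, 15.9375]), -25.831642150878906) 100
blk 82 [375.1707 234.7927] (array([ 0.3865, -0.3795]), array([46.758 , 14.3963]), -24.522415161132812)
rest (array([ 0.2056, -0.2172]), array([584.58  , 126.6461]), -34.349647521972656)
```

Run:
```python
from h import *
go(.3988,-.1908,.10,-17.6)
```

```text
slide [ 0.3099 -0.2347  0.1247] spin 0.655 | yaw now 19.93 gp [ 0.1875 -0.517   0.2247]
```

Emit:
jog_arm(
  rows=[
    {"gripper": 0.05,"slide": [0.3099,-0.2347,0.09],"spin": 0.655},
    {"gripper": 0.05,"slide": [0.3099,-0.2347,0.09],"spin": 0.655},
    {"gripper": 0.05,"slide": [0.3099,-0.2347,0.09],"spin": 0.655},
    {"gripper": 0.05,"slide": [0.3099,-0.2347,0.09],"spin": 0.655},
    {"gripper": 0.05,"slide": [0.3099,-0.2347,0.09],"spin": 0.655},
    {"gripper": 0.05,"slide": [0.3099,-0.2347,0.09],"spin": 0.655},
    {"gripper": 0.05,"slide": [0.3099,-0.2347,0.09],"spin": 0.655},
    {"gripper": 0.05,"slide": [0.3099,-0.2347,0.09],"spin": 0.655},
  ],
)

```text
time_s: 2.05
ee_pos: [0.3944, -0.1968, 0.3167]
eef_rot: [3.141, -0.001, -0.307]
force: [1.3, -0.3, -0.0]
grip_width: 0.0501
grip_force: 0.0
```

Run:
```python
from h import *
go(.3988,-.1908,.022,-17.6)
```

```text
slide [ 0.0024 -0.007   0.1147] spin -0.0003 | yaw now -17.62 gp [ 0.3944 -0.1968  0.1367]
```

Emit:
jog_arm(
  rows=[
    {"gripper": 0.05,"slide": [0.0024,-0.007,0.05],"spin": 0},
    {"gripper": 0.05,"slide": [0.0024,-0.007,0.07],"spin": 0},
    {"gripper": 0.05,"slide": [0.0024,-0.007,0.07],"spin": 0},
  ],
)

```text
time_s: 2.35
ee_pos: [0.3979, -0.192, 0.2446]
eef_rot: [-3.141, 0.005, -0.306]
force: [0.3, 0.4, 0.5]
grip_width: 0.0499
grip_force: 0.0
```

Run:
```python
from h import *
go(.3988,-.1908,.022,-17.6)
p,d=cams.camera("scene");cv2.imwrite("pics/s1.png",cv2.resize(cv2.cvtColor(p,cv2.COLOR_RGB2BGR)[180:330,170:370],None,fx=3.5,fy=3.5,interpolation=cv2.INTER_CUBIC))
```

```text
slide [ 0.0005 -0.0014  0.0426] spin 0.001 | yaw now -17.54 gp [ 0.3979 -0.192   0.0646]
```

View pics/s1.png

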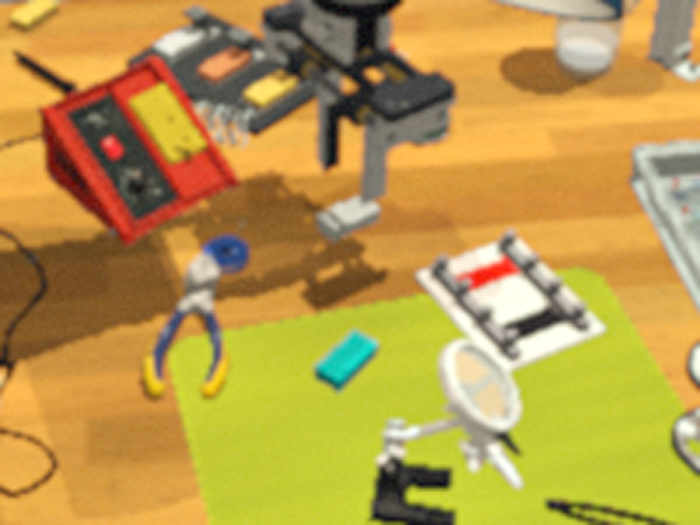

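The scene crop shows the gripper above the pale steel block (350,215), straddling it. I go down and grasp.

Emit:
jog_arm(
  rows=[
    {"gripper": 0.05,"slide": [0.0005,-0.0014,0.03],"spin": 0},
    {"gripper": 0.05,"slide": [0.0005,-0.0014,0.0426],"spin": 0},
    {"gripper": 0.05,"slide": [0.0005,-0.0014,0.0426],"spin": 0},
    {"gripper": 0.02,"slide": [0.0005,-0.0014,0.0426],"spin": 0},
    {"gripper": 0.0,"slide": [0.0005,-0.0014,0.0426],"spin": 0},
    {"gripper": 0.0,"slide": [0.0005,-0.0014,0.0426],"spin": 0},
    {"gripper": 0.0,"slide": [0.0005,-0.0014,0.0426],"spin": 0},
    {"gripper": 0.0,"slide": [0.0005,-0.0014,0.0426],"spin": 0},
  ],
  squeeze=30,
)

```text
time_s: 3.2
ee_pos: [0.3992, -0.1916, 0.2049]
eef_rot: [3.141, -0.001, -0.307]
force: [-2.0, 0.4, 8.1]
grip_width: 0.0236
grip_force: 30.0
```

Emit:
jog_arm(
  rows=[
    {"gripper": 0.0,"slide": [0,0,-0.03],"spin": 0},
    {"gripper": 0.0,"slide": [0,0,-0.07],"spin": 0},
    {"gripper": 0.0,"slide": [0,0,-0.115],"spin": 0},
    {"gripper": 0.0,"slide": [0,0,-0.115],"spin": 0},
  ],
)

```text
time_s: 3.6
ee_pos: [0.3997, -0.1918, 0.3243]
eef_rot: [3.14, -0.008, -0.307]
force: [0.1, -0.3, -2.4]
grip_width: 0.0238
grip_force: 30.0
```

Run:
```python
from h import *
go(.4885,.0967,.14,-4.1)
print(telemetry.get_obs()['force'],telemetry.get_obs()['grip_width'])
# refine near edge of refs
p,d=cams.camera("top");P=pts("top",d,np.ones_like(d,bool));F=np.zeros(d.shape+(3,));F[d>0]=P
m=(F[...,2]>.015)&(F[...,2]<.025)&(F[...,0]>.45)&(F[...,0]<.51)&(F[...,1]>-.06)&(F[...,1]<.13)
n,l,st,ce=cv2.connectedComponentsWithStats(m.astype(np.uint8))
for i in range(1,n):
    if st[i,4]>30: print(rect(F[l==i]),F[l==i][:,0].min())
```

```text
slide [-0.0025 -0.3019  0.0043] spin -0.2356 | yaw now -17.6 gp [ 0.3997 -0.1918  0.1443]
[ 0.1193 -0.3289 -2.435 ] 0.02376387156567734
(array([0.4941, 0.096 ]), array([27.759 , 24.2453]), -0.407562255859375) 0.4802287792661644
(array([0.4928, 0.0345]), array([32.7552, 23.9889]), -4.861968994140625) 0.4756750041834829
(array([ 0.4914, -0.0275]), array([35.9648, 24.7782]), 0.6602508425712585) 0.4732533021710635
```

Emit:
jog_arm(
  rows=[
    {"gripper": 0.0,"slide": [-0.0025,-0.04,0],"spin": -0.05},
    {"gripper": 0.0,"slide": [-0.0025,-0.08,0],"spin": -0.1},
    {"gripper": 0.0,"slide": [-0.0025,-0.12,0],"spin": -0.15},
    {"gripper": 0.0,"slide": [-0.0025,-0.16,0],"spin": -0.2},
    {"gripper": 0.0,"slide": [-0.0025,-0.2,0],"spin": -0.2356},
    {"gripper": 0.0,"slide": [-0.0025,-0.24,0],"spin": -0.2356},
    {"gripper": 0.0,"slide": [-0.0025,-0.28,0],"spin": -0.2356},
    {"gripper": 0.0,"slide": [-0.0025,-0.3019,0],"spin": -0.2356},
  ],
)

```text
time_s: 4.45
ee_pos: [0.4881, 0.0995, 0.3175]
eef_rot: [3.141, 0.002, -0.07]
force: [0.3, -1.2, -0.9]
grip_width: 0.0239
grip_force: 30.0
```

Emit:
jog_arm(
  rows=[
    {"gripper": 0.0,"slide": [0,0,0.03],"spin": 0},
    {"gripper": 0.0,"slide": [0,0,0.05],"spin": 0},
    {"gripper": 0.0,"slide": [0,0,0.06],"spin": 0},
    {"gripper": 0.0,"slide": [0,0,0.06],"spin": 0},
  ],
)

```text
time_s: 4.85
ee_pos: [0.4876, 0.0969, 0.2574]
eef_rot: [3.141, 0.004, -0.072]
force: [0.3, -0.1, -0.5]
grip_width: 0.0235
grip_force: 30.0
```

Run:
```python
from h import *
go(.4885,.0967,.048,-4.1)
p,d=cams.camera("top");a=cv2.cvtColor(p,cv2.COLOR_RGB2BGR)[150:230,170:290]
p,d=cams.camera("scene");b=cv2.cvtColor(p,cv2.COLOR_RGB2BGR)[150:250,180:300]
cv2.imwrite("pics/s2.png",np.hstack([cv2.resize(a,(400,300),interpolation=2),cv2.resize(b,(400,300),interpolation=2)]))
```

```text
slide [0.0009 0.0002 0.0294] spin -0.0002 | yaw now -4.11 gp [0.4876 0.0969 0.0774]
```

View pics/s2.png

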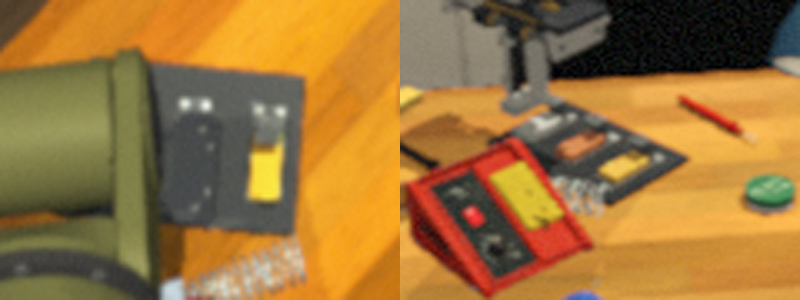

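The gripper holds the steel block over the left (steel) reference, and the brass reference is at (268,170) in the left crop. I lower it.

Emit:
jog_arm(
  rows=[
    {"gripper": 0.0,"slide": [0.0005,0,0.02],"spin": 0},
    {"gripper": 0.0,"slide": [0.0005,0,0.029],"spin": 0},
    {"gripper": 0.0,"slide": [0.0005,0,0.031],"spin": 0},
    {"gripper": 0.0,"slide": [0.0005,0,0.032],"spin": 0},
    {"gripper": 0.0,"slide": [0.0005,0,0.033],"spin": 0},
    {"gripper": 0.0,"slide": [0.0005,0,0.033],"spin": 0},
  ],
  squeeze=25,
)

```text
time_s: 5.55
ee_pos: [0.4886, 0.097, 0.2267]
eef_rot: [-3.141, -0.001, -0.072]
force: [-0.4, -0.0, -1.9]
grip_width: 0.0237
grip_force: 25.0
```

Emit:
jog_arm(
  rows=[
    {"gripper": 0.0,"slide": [0,0,0.001],"spin": 0},
    {"gripper": 0.0,"slide": [0,0,0.001],"spin": 0},
    {"gripper": 0.0,"slide": [0,0,0.002],"spin": 0},
    {"gripper": 0.0,"slide": [0,0,0.002],"spin": 0},
  ],
)

```text
time_s: 5.95
ee_pos: [0.4886, 0.097, 0.2249]
eef_rot: [-3.142, -0.0, -0.072]
force: [-5.1, -0.7, 10.5]
grip_width: 0.0237
grip_force: 25.0
```

Emit:
jog_arm(
  rows=[
    {"gripper": 0.034,"slide": [0,0,-0.001],"spin": 0},
    {"gripper": 0.034,"slide": [0,0,-0.001],"spin": 0},
    {"gripper": 0.034,"slide": [0,0,-0.001],"spin": 0},
    {"gripper": 0.034,"slide": [0,0,0.005],"spin": 0},
    {"gripper": 0.034,"slide": [0,0,0.009],"spin": 0},
    {"gripper": 0.034,"slide": [0,0,0.009],"spin": 0},
    {"gripper": 0.034,"slide": [0,0,0.009],"spin": 0},
  ],
  squeeze=5,
)

```text
time_s: 6.65
ee_pos: [0.4885, 0.097, 0.215]
eef_rot: [3.141, 0.0, -0.072]
force: [0.2, -0.2, -0.2]
grip_width: 0.034
grip_force: 0.0
```

Emit:
jog_arm(
  rows=[
    {"gripper": 0.0,"slide": [0,0,0],"spin": 0},
    {"gripper": 0.0,"slide": [0,0,0],"spin": 0},
    {"gripper": 0.0,"slide": [0,0,0],"spin": 0},
    {"gripper": 0.0,"slide": [0,0,0],"spin": 0},
    {"gripper": 0.0,"slide": [0,0,0],"spin": 0},
  ],
)

```text
time_s: 7.15
ee_pos: [0.4885, 0.0977, 0.2153]
eef_rot: [-3.14, -0.0, -0.072]
force: [1.4, 8.6, -2.5]
grip_width: 0.0255
grip_force: 5.0
```

Run:
```python
from h import *
o=telemetry.get_obs();print(o['force'],o['moment'],o['grip_width'],o['ee_pos'],o['eef_rot'])
```

```text
[ 1.4393  8.6184 -2.5288] [ 1.7181 -0.173   0.0348] 0.025487058737270363 [0.4885 0.0977 0.2153] [-3.1401 -0.0005 -0.0716]
```

Emit:
jog_arm(
  rows=[
    {"gripper": 0.0,"slide": [0,-0.0007,0],"spin": 0},
    {"gripper": 0.0,"slide": [0,-0.0014,0],"spin": 0},
    {"gripper": 0.0,"slide": [0,-0.0014,0],"spin": 0},
    {"gripper": 0.0,"slide": [0,-0.0014,0],"spin": 0},
  ],
)

```text
time_s: 7.55
ee_pos: [0.4886, 0.0987, 0.2153]
eef_rot: [-3.141, -0.0, -0.072]
force: [1.5, 6.5, -1.1]
grip_width: 0.024
grip_force: 5.0
```

Emit:
jog_arm(
  rows=[
    {"gripper": 0.0,"slide": [0,-0.0008,0],"spin": 0},
    {"gripper": 0.0,"slide": [0,-0.0008,0],"spin": 0},
    {"gripper": 0.0,"slide": [0,-0.0008,0],"spin": 0},
  ],
)

```text
time_s: 7.85
ee_pos: [0.4887, 0.099, 0.2153]
eef_rot: [3.141, -0.0, -0.072]
force: [0.4, -2.0, 0.4]
grip_width: 0.0241
grip_force: 5.0
```

Emit:
jog_arm(
  rows=[
    {"gripper": 0.0,"slide": [0.002,0.0003,0],"spin": 0},
    {"gripper": 0.0,"slide": [0.004,0.0003,0],"spin": 0},
    {"gripper": 0.0,"slide": [0.006,0.0003,0],"spin": 0},
    {"gripper": 0.0,"slide": [0.008,0.0003,0],"spin": 0},
    {"gripper": 0.0,"slide": [0.01,0.0003,0],"spin": 0},
    {"gripper": 0.0,"slide": [0.012,0.0003,0],"spin": 0},
    {"gripper": 0.0,"slide": [0.013,0.0003,0],"spin": 0},
    {"gripper": 0.0,"slide": [0.013,0.0003,0],"spin": 0},
  ],
  squeeze=8,
)

```text
time_s: 8.65
ee_pos: [0.5014, 0.098, 0.2152]
eef_rot: [-3.142, 0.002, -0.072]
force: [-5.1, 0.2, 5.3]
grip_width: 0.0237
grip_force: 8.0
```

Emit:
jog_arm(
  rows=[
    {"gripper": 0.0,"slide": [0.002,0,0],"spin": 0},
    {"gripper": 0.0,"slide": [0.002,0,0],"spin": 0},
    {"gripper": 0.03,"slide": [0.002,0,0],"spin": 0},
    {"gripper": 0.03,"slide": [0.002,0,0],"spin": 0},
    {"gripper": 0.03,"slide": [0.002,0,-0.006],"spin": 0},
    {"gripper": 0.03,"slide": [0.002,0,-0.0095],"spin": 0},
    {"gripper": 0.03,"slide": [0.002,0,-0.0095],"spin": 0},
    {"gripper": 0.03,"slide": [0.002,0,-0.0095],"spin": 0},
  ],
)

```text
time_s: 9.45
ee_pos: [0.5036, 0.0978, 0.2249]
eef_rot: [-3.142, -0.0, -0.072]
force: [0.2, 0.6, -0.8]
grip_width: 0.0301
grip_force: 0.0
```

Emit:
jog_arm(
  rows=[
    {"gripper": 0.0,"slide": [0,0,0],"spin": 0},
    {"gripper": 0.0,"slide": [0,0,0],"spin": 0},
    {"gripper": 0.0,"slide": [0,0,0],"spin": 0},
    {"gripper": 0.0,"slide": [0.001,0,0],"spin": 0},
    {"gripper": 0.0,"slide": [0.002,0,0],"spin": 0},
    {"gripper": 0.0,"slide": [0.003,0,0],"spin": 0},
    {"gripper": 0.0,"slide": [0.003,0,0],"spin": 0},
  ],
  squeeze=25,
)

```text
time_s: 10.15
ee_pos: [0.5067, 0.0976, 0.2246]
eef_rot: [3.142, 0.0, -0.072]
force: [-0.1, 0.7, -1.0]
grip_width: 0.0242
grip_force: 2.5
```

Emit:
jog_arm(
  rows=[
    {"gripper": 0.0,"slide": [0,0,0],"spin": 0},
    {"gripper": 0.0,"slide": [0,0,0],"spin": 0},
    {"gripper": 0.0,"slide": [0,0,0],"spin": 0},
    {"gripper": 0.0,"slide": [0,0,0],"spin": 0},
    {"gripper": 0.0,"slide": [0,0,0],"spin": 0},
  ],
  squeeze=25,
)

```text
time_s: 10.65
ee_pos: [0.5066, 0.0976, 0.2247]
eef_rot: [-3.142, 0.0, -0.072]
force: [0.3, 0.6, -1.2]
grip_width: 0.0239
grip_force: 25.0
```

Run:
```python
from h import *
p,d=cams.camera("scene");b=cv2.cvtColor(p,cv2.COLOR_RGB2BGR)[150:240,180:300]
cv2.imwrite("pics/s3.png",cv2.resize(b,(800,600),interpolation=2))
```

```text
(no output)
```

View pics/s3.png

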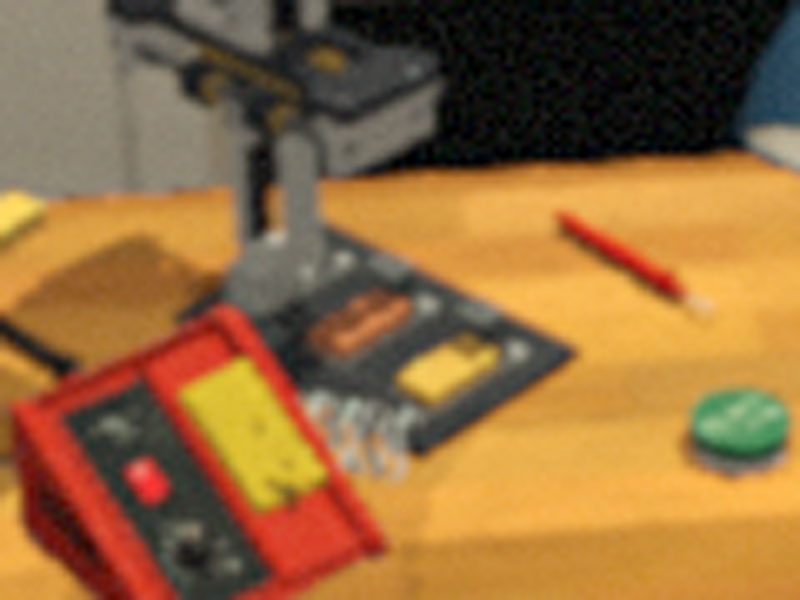

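The steel block sits on its reference between the fingers at (270,270). I push on until it meets the stop.

Emit:
jog_arm(
  rows=[
    {"gripper": 0.0,"slide": [0.001,0,0],"spin": 0},
    {"gripper": 0.0,"slide": [0.002,0,0],"spin": 0},
    {"gripper": 0.0,"slide": [0.003,0,0],"spin": 0},
    {"gripper": 0.0,"slide": [0.003,0,0],"spin": 0},
  ],
)

```text
time_s: 11.1
ee_pos: [0.5083, 0.0976, 0.2246]
eef_rot: [3.141, 0.007, -0.071]
force: [-21.2, 1.6, 15.7]
grip_width: 0.0239
grip_force: 25.0
```

Emit:
jog_arm(
  rows=[
    {"gripper": 0.0,"slide": [-0.0007,0,0],"spin": 0},
    {"gripper": 0.034,"slide": [-0.0007,0,0],"spin": 0},
    {"gripper": 0.034,"slide": [-0.0007,0,0],"spin": 0},
    {"gripper": 0.034,"slide": [-0.0007,0,0],"spin": 0},
    {"gripper": 0.034,"slide": [-0.0007,0,0.005],"spin": 0},
    {"gripper": 0.034,"slide": [-0.0007,0,0.01],"spin": 0},
    {"gripper": 0.034,"slide": [-0.0007,0,0.01],"spin": 0},
  ],
  squeeze=8,
)

```text
time_s: 11.8
ee_pos: [0.5087, 0.0974, 0.2138]
eef_rot: [3.141, 0.001, -0.072]
force: [-1.1, 0.4, -0.9]
grip_width: 0.0342
grip_force: 0.0
```

Emit:
jog_arm(
  rows=[
    {"gripper": 0.0,"slide": [0,0,0],"spin": 0},
    {"gripper": 0.0,"slide": [0,0,0],"spin": 0},
    {"gripper": 0.0,"slide": [0,0,0],"spin": 0},
    {"gripper": 0.0,"slide": [0,0,0],"spin": 0},
    {"gripper": 0.0,"slide": [0,0,0],"spin": 0},
  ],
)

```text
time_s: 12.3
ee_pos: [0.5089, 0.0975, 0.2147]
eef_rot: [-3.141, -0.0, -0.072]
force: [0.7, 2.2, -2.6]
grip_width: 0.0239
grip_force: 8.0
```

Emit:
jog_arm(
  rows=[
    {"gripper": 0.038,"slide": [0,0,0],"spin": 0},
    {"gripper": 0.038,"slide": [0,0,0],"spin": 0},
    {"gripper": 0.038,"slide": [0,0,0],"spin": 0},
    {"gripper": 0.038,"slide": [0,0,-0.02],"spin": 0},
    {"gripper": 0.038,"slide": [0,0,-0.06],"spin": 0},
    {"gripper": 0.05,"slide": [0,0,-0.1],"spin": 0},
    {"gripper": 0.05,"slide": [0,0,-0.1],"spin": 0},
  ],
)

```text
time_s: 13.0
ee_pos: [0.5095, 0.0975, 0.3197]
eef_rot: [-3.14, -0.008, -0.072]
force: [-0.2, 0.8, -0.4]
grip_width: 0.0488
grip_force: 0.0
```

Run:
```python
from h import *
go(.4596,.2605,.10,1.5)
```

```text
slide [-0.0614 -0.159   0.0397] spin -0.0978 | yaw now -4.1 gp [0.5095 0.0975 0.1397]
```

Emit:
jog_arm(
  rows=[
    {"gripper": 0.05,"slide": [-0.0614,-0.159,0.02],"spin": -0.0978},
    {"gripper": 0.05,"slide": [-0.0614,-0.159,0.03],"spin": -0.0978},
    {"gripper": 0.05,"slide": [-0.0614,-0.159,0.0397],"spin": -0.0978},
    {"gripper": 0.05,"slide": [-0.0614,-0.159,0.0397],"spin": -0.0978},
    {"gripper": 0.05,"slide": [-0.0614,-0.159,0.0397],"spin": -0.0978},
    {"gripper": 0.05,"slide": [-0.0614,-0.159,0.0397],"spin": -0.0978},
  ],
)

```text
time_s: 13.6
ee_pos: [0.4589, 0.2604, 0.2745]
eef_rot: [3.141, 0.001, 0.027]
force: [-0.2, 0.1, 0.9]
grip_width: 0.0497
grip_force: 0.0
```

Run:
```python
from h import *
p,d=cams.camera("top");P=pts("top",d,np.ones_like(d,bool));F=np.zeros(d.shape+(3,));F[d>0]=P
hsv=cv2.cvtColor(p,cv2.COLOR_RGB2HSV).astype(int)
m=(F[...,2]>.029)&(F[...,2]<.038)&(F[...,0]>.44)&(F[...,0]<.56)&(F[...,1]>.07)&(F[...,1]<.12)
print(m.sum(),rect(F[m]) if m.sum()>5 else '')
y=(hsv[...,0]>20)&(hsv[...,0]<35)&(hsv[...,1]>140)&(hsv[...,2]>180)&(F[...,1]>.2)&(F[...,2]>.008)&(F[...,2]<.02)
print(y.sum(),rect(F[y]) if y.sum()>5 else '')
go(.4596,.2605,.022,1.5)
a=cv2.cvtColor(p,cv2.COLOR_RGB2BGR)[150:240,100:270]
cv2.imwrite("pics/t3.png",cv2.resize(a,(800,424),interpolation=2))
```

```text
134 (array([0.5041, 0.096 ]), array([46.9327, 24.1529]), -4.638435363769531)
0 
slide [ 0.0004 -0.0006  0.0729] spin -0.0002 | yaw now 1.49 gp [0.4592 0.2599 0.0949]
```

View pics/t3.png

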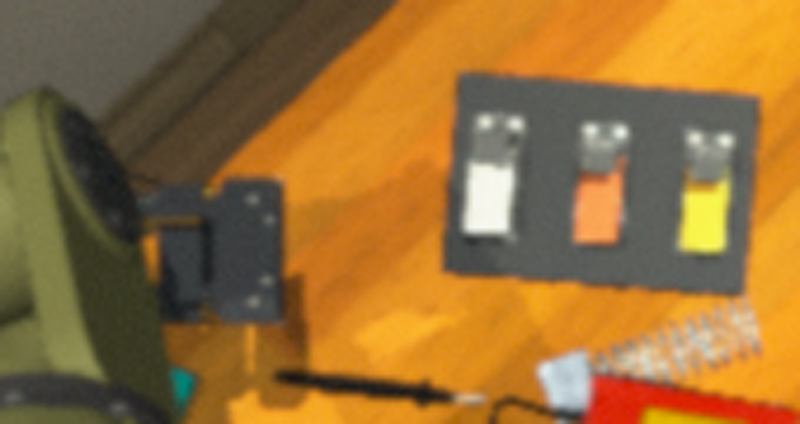

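The steel block (490,200) sits under its lip, in line with its reference. The gripper is over the brass block, so I descend and grip.

Emit:
jog_arm(
  rows=[
    {"gripper": 0.05,"slide": [0.0004,-0.0006,0.04],"spin": 0},
    {"gripper": 0.05,"slide": [0.0004,-0.0006,0.065],"spin": 0},
    {"gripper": 0.05,"slide": [0.0004,-0.0006,0.072],"spin": 0},
    {"gripper": 0.05,"slide": [0.0004,-0.0006,0.072],"spin": 0},
    {"gripper": 0.0,"slide": [0.0004,-0.0006,0.072],"spin": 0},
    {"gripper": 0.0,"slide": [0.0004,-0.0006,0.072],"spin": 0},
    {"gripper": 0.0,"slide": [0.0004,-0.0006,0.072],"spin": 0},
    {"gripper": 0.0,"slide": [0.0004,-0.0006,0.072],"spin": 0},
  ],
  squeeze=25,
)

```text
time_s: 14.45
ee_pos: [0.4595, 0.2611, 0.2038]
eef_rot: [-3.141, -0.001, 0.026]
force: [-1.1, -1.2, 5.2]
grip_width: 0.0239
grip_force: 25.0
```

Emit:
jog_arm(
  rows=[
    {"gripper": 0.0,"slide": [0,0,0],"spin": 0},
    {"gripper": 0.0,"slide": [0,0,-0.03],"spin": 0},
    {"gripper": 0.0,"slide": [0,0,-0.07],"spin": 0},
    {"gripper": 0.0,"slide": [0,0,-0.11],"spin": 0},
    {"gripper": 0.0,"slide": [0,0,-0.12],"spin": 0},
    {"gripper": 0.0,"slide": [0,0,-0.12],"spin": 0},
  ],
)

```text
time_s: 15.05
ee_pos: [0.4594, 0.2611, 0.3242]
eef_rot: [-3.14, -0.002, 0.026]
force: [-0.2, -0.2, -2.1]
grip_width: 0.0232
grip_force: 25.0
```

Run:
```python
from h import *
# brass home: steel line (.4887,.0989) shifted 124mm along -y', 
t=np.radians(-4.1);b=np.array([.4887,.0989])-.124*np.array([-np.sin(t),np.cos(t)]);print(b)
go(b[0],b[1],.14,-4.1)
```

```text
[ 0.4798 -0.0248]
slide [0.013  0.2863 0.0042] spin 0.0978 | yaw now 1.5 gp [0.4594 0.2611 0.1442]
```

Emit:
jog_arm(
  rows=[
    {"gripper": 0.0,"slide": [0.015,0.04,0],"spin": 0.02},
    {"gripper": 0.0,"slide": [0.015,0.08,0],"spin": 0.05},
    {"gripper": 0.0,"slide": [0.015,0.12,0],"spin": 0.0978},
    {"gripper": 0.0,"slide": [0.015,0.16,0],"spin": 0.0978},
    {"gripper": 0.0,"slide": [0.015,0.2,0],"spin": 0.0978},
    {"gripper": 0.0,"slide": [0.015,0.24,0],"spin": 0.0978},
    {"gripper": 0.0,"slide": [0.015,0.28,0],"spin": 0.0978},
    {"gripper": 0.0,"slide": [0.015,0.2863,0],"spin": 0.0978},
  ],
)

```text
time_s: 15.85
ee_pos: [0.4815, -0.0278, 0.321]
eef_rot: [3.141, 0.003, -0.075]
force: [-0.4, 0.8, -1.3]
grip_width: 0.024
grip_force: 25.0
```

Emit:
jog_arm(
  rows=[
    {"gripper": 0.0,"slide": [0,0,0.03],"spin": 0},
    {"gripper": 0.0,"slide": [0,0,0.06],"spin": 0},
    {"gripper": 0.0,"slide": [0,0,0.08],"spin": 0},
    {"gripper": 0.0,"slide": [0,0,0.08],"spin": 0},
    {"gripper": 0.0,"slide": [0,0,0.08],"spin": 0},
  ],
)

```text
time_s: 16.35
ee_pos: [0.4818, -0.0245, 0.2426]
eef_rot: [-3.141, 0.002, -0.071]
force: [-0.3, -0.3, -1.9]
grip_width: 0.0237
grip_force: 25.0
```

Run:
```python
from h import *
go(.4818,-.0249,.044,-4.1)
```

```text
slide [-0.      0.0004  0.0186] spin 0.0003 | yaw now -4.08 gp [ 0.4818 -0.0245  0.0626]
```

Emit:
jog_arm(
  rows=[
    {"gripper": 0.0,"slide": [0,0.0004,0.01],"spin": 0},
    {"gripper": 0.0,"slide": [0,0.0004,0.016],"spin": 0},
    {"gripper": 0.0,"slide": [0,0.0004,0.018],"spin": 0},
    {"gripper": 0.0,"slide": [0,0.0004,0.019],"spin": 0},
    {"gripper": 0.0,"slide": [0,0.0004,0.02],"spin": 0},
    {"gripper": 0.0,"slide": [0,0.0004,0.02],"spin": 0},
  ],
)

```text
time_s: 16.95
ee_pos: [0.4819, -0.0252, 0.2237]
eef_rot: [3.142, -0.0, -0.072]
force: [-4.1, 1.0, 8.0]
grip_width: 0.0238
grip_force: 25.0
```

Contact. I release, straddle both blocks and squeeze to line up the sides.

Emit:
jog_arm(
  rows=[
    {"gripper": 0.034,"slide": [0,0,-0.001],"spin": 0},
    {"gripper": 0.034,"slide": [0,0,-0.001],"spin": 0},
    {"gripper": 0.034,"slide": [0,0,-0.001],"spin": 0},
    {"gripper": 0.034,"slide": [0,0,0.005],"spin": 0},
    {"gripper": 0.034,"slide": [0,0,0.009],"spin": 0},
    {"gripper": 0.034,"slide": [0,0,0.009],"spin": 0},
  ],
  squeeze=5,
)

```text
time_s: 17.55
ee_pos: [0.4816, -0.0251, 0.2132]
eef_rot: [-3.141, 0.001, -0.072]
force: [0.6, -0.2, -0.1]
grip_width: 0.0337
grip_force: 0.0
```

Emit:
jog_arm(
  rows=[
    {"gripper": 0.0,"slide": [0,0,0],"spin": 0},
    {"gripper": 0.0,"slide": [0,0,0],"spin": 0},
    {"gripper": 0.0,"slide": [0,0,0],"spin": 0},
    {"gripper": 0.0,"slide": [0,0,0],"spin": 0},
    {"gripper": 0.0,"slide": [0,0,0],"spin": 0},
  ],
)

```text
time_s: 18.05
ee_pos: [0.4818, -0.025, 0.214]
eef_rot: [-3.141, -0.0, -0.072]
force: [1.6, 3.7, -2.4]
grip_width: 0.0242
grip_force: 5.0
```

Emit:
jog_arm(
  rows=[
    {"gripper": 0.0,"slide": [0,-0.0005,0],"spin": 0},
    {"gripper": 0.0,"slide": [0,-0.0005,0],"spin": 0},
    {"gripper": 0.03,"slide": [0,-0.0005,0],"spin": 0},
    {"gripper": 0.03,"slide": [0,-0.0005,0],"spin": 0},
    {"gripper": 0.03,"slide": [0,-0.0005,-0.006],"spin": 0},
    {"gripper": 0.03,"slide": [0,-0.0005,-0.0095],"spin": 0},
    {"gripper": 0.03,"slide": [0,-0.0005,-0.0095],"spin": 0},
  ],
)

```text
time_s: 18.75
ee_pos: [0.482, -0.0247, 0.2243]
eef_rot: [3.142, -0.001, -0.072]
force: [-0.4, 0.2, 0.6]
grip_width: 0.03
grip_force: 0.0
```

Emit:
jog_arm(
  rows=[
    {"gripper": 0.0,"slide": [0,0,0],"spin": 0},
    {"gripper": 0.0,"slide": [0,0,0],"spin": 0},
    {"gripper": 0.0,"slide": [0,0,0],"spin": 0},
    {"gripper": 0.0,"slide": [0.004,0,0],"spin": 0},
    {"gripper": 0.0,"slide": [0.008,0,0],"spin": 0},
    {"gripper": 0.0,"slide": [0.012,0,0],"spin": 0},
    {"gripper": 0.0,"slide": [0.014,0,0],"spin": 0},
    {"gripper": 0.0,"slide": [0.014,0,0],"spin": 0},
  ],
  squeeze=25,
)

```text
time_s: 19.55
ee_pos: [0.496, -0.0257, 0.2236]
eef_rot: [3.142, 0.0, -0.072]
force: [-1.9, 0.1, 4.3]
grip_width: 0.0236
grip_force: 25.0
```

Emit:
jog_arm(
  rows=[
    {"gripper": 0.0,"slide": [0.001,0,0],"spin": 0},
    {"gripper": 0.0,"slide": [0.002,0,0],"spin": 0},
    {"gripper": 0.0,"slide": [0.003,0,0],"spin": 0},
    {"gripper": 0.0,"slide": [0.003,0,0],"spin": 0},
  ],
)

```text
time_s: 19.95
ee_pos: [0.498, -0.0258, 0.2236]
eef_rot: [-3.142, 0.005, -0.071]
force: [-15.5, 1.6, 18.4]
grip_width: 0.0233
grip_force: 25.0
```

Emit:
jog_arm(
  rows=[
    {"gripper": 0.0,"slide": [0.0005,0,-0.0005],"spin": 0},
    {"gripper": 0.0,"slide": [-0.0007,0,-0.0005],"spin": 0},
    {"gripper": 0.034,"slide": [-0.0007,0,-0.0005],"spin": 0},
    {"gripper": 0.034,"slide": [-0.0007,0,-0.0005],"spin": 0},
    {"gripper": 0.034,"slide": [-0.0007,0,-0.0005],"spin": 0},
    {"gripper": 0.034,"slide": [-0.0007,0,0.005],"spin": 0},
    {"gripper": 0.034,"slide": [-0.0007,0,0.01],"spin": 0},
    {"gripper": 0.034,"slide": [-0.0007,0,0.01],"spin": 0},
  ],
  squeeze=8,
)

```text
time_s: 20.75
ee_pos: [0.4979, -0.0258, 0.2126]
eef_rot: [-3.141, 0.001, -0.072]
force: [0.7, 0.6, 0.3]
grip_width: 0.0339
grip_force: 0.0
```

Emit:
jog_arm(
  rows=[
    {"gripper": 0.0,"slide": [0,0,0],"spin": 0},
    {"gripper": 0.0,"slide": [0,0,0],"spin": 0},
    {"gripper": 0.0,"slide": [0,0,0],"spin": 0},
    {"gripper": 0.0,"slide": [0,0,0],"spin": 0},
    {"gripper": 0.0,"slide": [0,0,0],"spin": 0},
  ],
)

```text
time_s: 21.25
ee_pos: [0.4981, -0.0259, 0.2135]
eef_rot: [3.141, -0.0, -0.072]
force: [1.2, -3.6, -2.5]
grip_width: 0.024
grip_force: 8.0
```

Emit:
jog_arm(
  rows=[
    {"gripper": 0.038,"slide": [0,0,0],"spin": 0},
    {"gripper": 0.038,"slide": [0,0,0],"spin": 0},
    {"gripper": 0.038,"slide": [0,0,0],"spin": 0},
    {"gripper": 0.038,"slide": [0,0,-0.02],"spin": 0},
    {"gripper": 0.038,"slide": [0,0,-0.06],"spin": 0},
    {"gripper": 0.05,"slide": [0,0,-0.1],"spin": 0},
    {"gripper": 0.05,"slide": [-0.03,-0.04,-0.14],"spin": 0},
    {"gripper": 0.05,"slide": [-0.06,-0.08,-0.14],"spin": 0},
  ],
)

```text
time_s: 22.05
ee_pos: [0.4501, 0.0487, 0.3551]
eef_rot: [-3.141, -0.005, -0.074]
force: [0.2, 0.6, -0.4]
grip_width: 0.0499
grip_force: 0.0
```

Run:
```python
from h import *
p,d=cams.camera("top");P=pts("top",d,np.ones_like(d,bool));F=np.zeros(d.shape+(3,));F[d>0]=P
for a,b in((.07,.12),(-.05,0)):
    m=(F[...,2]>.029)&(F[...,2]<.038)&(F[...,0]>.44)&(F[...,0]<.56)&(F[...,1]>a)&(F[...,1]<b)
    print(m.sum(),rect(F[m]) if m.sum()>5 else '')
hsv=cv2.cvtColor(p,cv2.COLOR_RGB2HSV).astype(int)
for n,cam in(("probe_red","top"),("probe_black","top")):
    for r in finder.masks_of(n,cam)[:2]:
        m=r['region'];v,u=np.nonzero(m);print(n,r['confidence'],u.min(),u.max(),v.min(),v.max(),rect(F[m]))
w=(F[...,0]>.55)&(F[...,2]<.03)&(F[...,2]>.003)&(hsv[...,1]>200)&((hsv[...,0]<7)|(hsv[...,0]>174))&(F[...,1]<.05)&(F[...,1]>-.1)
print("red body",w.sum(),rect(F[w]),F[w][:,1].min(),F[w][:,1].max())
a=cv2.cvtColor(p,cv2.COLOR_RGB2BGR)[120:240,130:290]
cv2.imwrite("pics/t4.png",cv2.resize(a,(800,600),interpolation=2))
```

```text
4 
51 (array([ 0.5094, -0.0285]), array([24.6154, 21.8121]), 0.47292202711105347)
probe_red 0.69 235 266 137 145 (array([ 0.6474, -0.0289]), array([88.8246, 11.3748]), 74.44917297363281)
probe_red 0.6 339 390 206 254 (array([ 0.2052, -0.2185]), array([584.8073, 131.8126]), -34.09638977050781)
probe_black 0.61 182 195 231 235 (array([0.3873, 0.1379]), array([35.0462, 10.7841]), 89.2617416381836)
probe_black 0.46 291 309 166 183 (array([ 0.291 , -0.0754]), array([599.2235,  49.899 ]), -19.291732788085938)
red body 81 (array([ 0.6464, -0.0257]), array([94.6515,  9.0735]), 75.61209106445312) -0.07203568632810065 0.020573353928085198
```

View pics/t4.png

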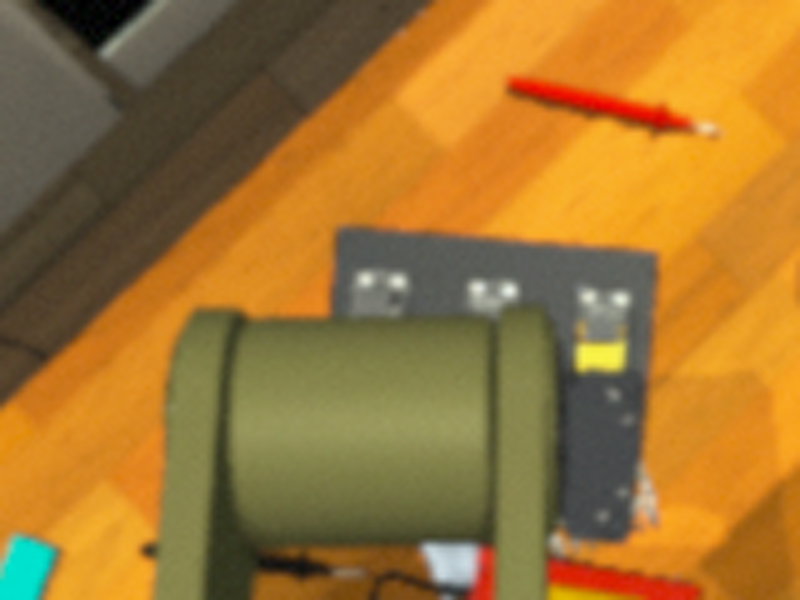

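Brass is home under its lip, with its far part visible at (600,355). The red probe lies with its butt at (510,83) and tip at (717,131) in this crop. I compute its pose.

Run:
```python
from h import *
b=ray("top",[232,136.6],.009)[0];t=ray("top",[273.4,146.2],.009)[0]
u=(t-b)/np.linalg.norm(t-b);print(b,t,np.linalg.norm(t-b))
yaw=np.degrees(np.arctan2(-u[1],-u[0]));print(yaw)
g=b+.038*u;print("mid",b+.053*u,"grip",g)
m=b+.053*u
print(proj("top",[m])); 
# scene check
p,d=cams.camera("scene");ms=finder.masks_of("probe_red","scene")[0]['region'];v,uu=np.nonzero(ms)
c=ray("scene",np.c_[uu,v],.010);print("scene rect",rect(c))
print(proj("scene",[b,t]))
go(g[0]+.001,g[1]+.002,.14,yaw)
```

```text
[0.6568 0.0234 0.009 ] [ 0.6314 -0.0931  0.009 ] 0.11921000329819316
77.7331413070489
mid [ 0.6455 -0.0284  0.009 ] grip [ 0.6487 -0.0137  0.009 ]
[[250.4226 140.8719]]
scene rect (array([ 0.6448, -0.0307]), array([78.6442, 11.4343]), 75.98098754882812)
[[263.1849 181.393 ]
 [285.4595 195.3257]]
slide [0.2031 0.046  0.0319] spin -1.4277 | yaw now -4.07 gp [0.4504 0.0485 0.1719]
```

Emit:
jog_arm(
  rows=[
    {"gripper": 0.05,"slide": [0.04,0.01,0],"spin": -0.14},
    {"gripper": 0.05,"slide": [0.08,0.02,0],"spin": -0.28},
    {"gripper": 0.05,"slide": [0.12,0.03,0],"spin": -0.42},
    {"gripper": 0.05,"slide": [0.16,0.04,0],"spin": -0.56},
    {"gripper": 0.05,"slide": [0.2031,0.046,0],"spin": -0.7},
    {"gripper": 0.05,"slide": [0.2031,0.046,0.02],"spin": -0.84},
    {"gripper": 0.05,"slide": [0.2031,0.046,0.03],"spin": -0.98},
    {"gripper": 0.05,"slide": [0.2031,0.046,0.03],"spin": -1.12},
  ],
)

```text
time_s: 23.1
ee_pos: [0.6499, -0.0134, 0.3183]
eef_rot: [-3.137, 0.002, 1.052]
force: [-1.3, 0.3, 0.1]
grip_width: 0.0503
grip_force: 0.0
```

Emit:
jog_arm(
  rows=[
    {"gripper": 0.05,"slide": [0,0,0],"spin": -0.14},
    {"gripper": 0.05,"slide": [0,0,0],"spin": -0.28},
    {"gripper": 0.05,"slide": [0,0,0.03],"spin": -0.287},
    {"gripper": 0.05,"slide": [0,0,0.06],"spin": -0.287},
    {"gripper": 0.05,"slide": [0,0,0.06],"spin": -0.287},
  ],
)

```text
time_s: 23.6
ee_pos: [0.649, -0.0131, 0.2568]
eef_rot: [-3.134, 0.001, 1.334]
force: [-0.2, -0.3, -0.1]
grip_width: 0.05
grip_force: 0.0
```

Run:
```python
from h import *
go(.6495,-.012,.023,76.5)
o=telemetry.get_obs();print(o['qpos'])
p,d=cams.camera("top");P=pts("top",d,np.ones_like(d,bool));F=np.zeros(d.shape+(3,));F[d>0]=P
for a,b in((.07,.12),(-.05,0)):
    m=(F[...,2]>.029)&(F[...,2]<.038)&(F[...,0]>.44)&(F[...,0]<.56)&(F[...,1]>a)&(F[...,1]<b)
    print(m.sum(),rect(F[m]) if m.sum()>5 else '')
a=cv2.cvtColor(p,cv2.COLOR_RGB2BGR)[110:230,150:310]
cv2.imwrite("pics/t5.png",cv2.resize(a,(800,600),interpolation=2))
```

```text
slide [0.0012 0.0003 0.0538] spin -0.0012 | yaw now 76.43 gp [ 0.649  -0.0131  0.0768]
[-0.0766  0.6629  1.3473 -0.0001  1.1394  0.1603]
0 
0
```

View pics/t5.png

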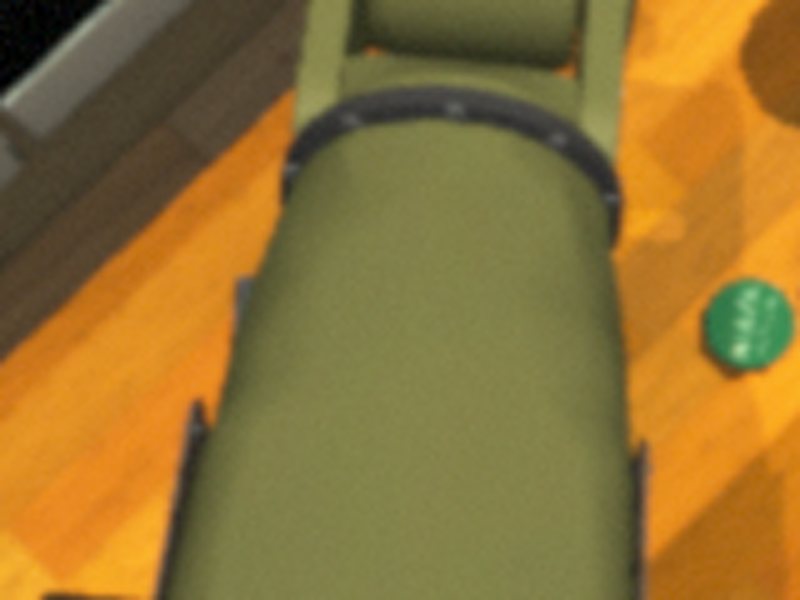

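The arm hides the probe here and only the tin (748,325) shows. I descend on the measured pose.

Emit:
jog_arm(
  rows=[
    {"gripper": 0.05,"slide": [0.0012,0.0003,0.03],"spin": 0},
    {"gripper": 0.05,"slide": [0.0012,0.0003,0.048],"spin": 0},
    {"gripper": 0.05,"slide": [0.0012,0.0003,0.0535],"spin": 0},
    {"gripper": 0.05,"slide": [0.0012,0.0003,0.0535],"spin": 0},
    {"gripper": 0.0,"slide": [0.0012,0.0003,0.0535],"spin": 0},
    {"gripper": 0.0,"slide": [0.0012,0.0003,0.0535],"spin": 0},
    {"gripper": 0.0,"slide": [0.0012,0.0003,0.0535],"spin": 0},
    {"gripper": 0.0,"slide": [0.0012,0.0003,0.0535],"spin": 0},
  ],
  squeeze=20,
)

```text
time_s: 24.45
ee_pos: [0.6502, -0.0107, 0.2089]
eef_rot: [3.141, -0.0, 1.335]
force: [0.2, 0.3, 0.7]
grip_width: 0.0214
grip_force: 0.0
```

Emit:
jog_arm(
  rows=[
    {"gripper": 0.0,"slide": [0,0,0],"spin": 0},
    {"gripper": 0.0,"slide": [0,0,0],"spin": 0},
    {"gripper": 0.0,"slide": [0,0,-0.02],"spin": 0},
    {"gripper": 0.0,"slide": [0,0,-0.05],"spin": 0},
    {"gripper": 0.0,"slide": [0,0,-0.09],"spin": 0},
    {"gripper": 0.0,"slide": [0,0,-0.12],"spin": 0},
    {"gripper": 0.0,"slide": [0,0,-0.12],"spin": 0},
  ],
)

```text
time_s: 25.15
ee_pos: [0.6504, -0.0107, 0.3332]
eef_rot: [3.135, -0.001, 1.335]
force: [0.5, -0.4, -0.4]
grip_width: 0.0166
grip_force: 20.0
```

Run:
```python
from h import *
go(.42,-.02,.16,155.3)
go(.42,-.02,.16,76.5)
```

```text
slide [-0.0628 -0.2219 -0.0068] spin -1.3751 | yaw now 76.52 gp [ 0.6504 -0.0107  0.1532]
slide [-0.0628 -0.2219 -0.0068] spin 0.0003 | yaw now 76.52 gp [ 0.6504 -0.0107  0.1532]
```

Emit:
jog_arm(
  rows=[
    {"gripper": 0.0,"slide": [-0.0105,-0.037,-0.0068],"spin": -0.1},
    {"gripper": 0.0,"slide": [-0.021,-0.074,-0.0068],"spin": -0.22},
    {"gripper": 0.0,"slide": [-0.0315,-0.111,-0.0068],"spin": -0.34},
    {"gripper": 0.0,"slide": [-0.042,-0.148,-0.0068],"spin": -0.46},
    {"gripper": 0.0,"slide": [-0.0525,-0.185,-0.0068],"spin": -0.58},
    {"gripper": 0.0,"slide": [-0.0628,-0.2219,-0.0068],"spin": -0.7},
    {"gripper": 0.0,"slide": [-0.0628,-0.2219,-0.0068],"spin": -0.82},
    {"gripper": 0.0,"slide": [-0.0628,-0.2219,-0.0068],"spin": -0.94},
  ],
)

```text
time_s: 25.95
ee_pos: [0.4188, -0.02, 0.3348]
eef_rot: [-3.141, -0.0, 2.28]
force: [0.2, 0.2, -0.2]
grip_width: 0.0166
grip_force: 20.0
```

Run:
```python
from h import *
go(.375,-.28,.15,155.3)
```

```text
slide [-0.1688 -0.2025  0.0048] spin -0.4304 | yaw now 130.64 gp [ 0.4188 -0.02    0.1548]
```

Emit:
jog_arm(
  rows=[
    {"gripper": 0.0,"slide": [-0.025,-0.03,0],"spin": -0.1},
    {"gripper": 0.0,"slide": [-0.05,-0.06,0],"spin": -0.2},
    {"gripper": 0.0,"slide": [-0.075,-0.09,0],"spin": -0.3},
    {"gripper": 0.0,"slide": [-0.1,-0.12,0],"spin": -0.4304},
    {"gripper": 0.0,"slide": [-0.125,-0.15,0],"spin": -0.4304},
    {"gripper": 0.0,"slide": [-0.15,-0.18,0],"spin": -0.4304},
    {"gripper": 0.0,"slide": [-0.1688,-0.2025,0],"spin": -0.4304},
    {"gripper": 0.0,"slide": [-0.1688,-0.2025,0],"spin": -0.4304},
  ],
)

```text
time_s: 26.75
ee_pos: [0.3739, -0.2822, 0.3343]
eef_rot: [-3.142, -0.001, 2.703]
force: [0.2, -0.1, -0.8]
grip_width: 0.0166
grip_force: 20.0
```

Run:
```python
from h import *
p,d=cams.camera("scene");P=pts("scene",d,np.ones_like(d,bool));F=np.zeros(d.shape+(3,));F[d>0]=P
b=cv2.cvtColor(p,cv2.COLOR_RGB2BGR)[190:310,240:400]
cv2.imwrite("pics/s6.png",cv2.resize(b,(800,600),interpolation=2))
# rest poses from top (unoccluded first image): strips; rail check
d0=np.load("top_d.npy");P=pts("top",d0,np.ones_like(d0,bool));F=np.zeros(d0.shape+(3,));F[d0>0]=P
w=(F[...,0]>.3)&(F[...,0]<.48)&(F[...,1]<-.27)&(F[...,1]>-.44)
m=w&(F[...,2]>.0015)&(F[...,2]<.03);n,l,st,_=cv2.connectedComponentsWithStats(m.astype(np.uint8));k=1+st[1:,4].argmax();print("plate",rect(F[l==k]))
r=w&(F[...,2]>.019)&(F[...,2]<.03);print("posts",r.sum(),rect(F[r]))
t=np.radians(-24.7);R=np.array([[np.cos(t),np.sin(t)],[-np.sin(t),np.cos(t)]])
q=(F[r][:,:2]-[.4,-.35])@R.T
for s in(q[q[:,0]<0],q[q[:,0]>0]): print("rail",s[:,0].mean(),s[:,0].min(),s[:,0].max(),np.sort(s[:,1]).round(3))
```

```text
plate (array([ 0.3894, -0.3552]), array([178.2115, 169.4967]), -0.22509002685546875)
posts 93 (array([ 0.3993, -0.3504]), array([102.6644,  75.0124]), 65.45740509033203)
rail -0.033186585032295844 -0.03788872984593962 -0.028111765764255923 [-0.052 -0.052 -0.051 -0.05  -0.049 -0.049 -0.047 -0.046 -0.046 -0.045
 -0.044 -0.021 -0.02  -0.019 -0.018 -0.017 -0.016 -0.016 -0.016 -0.015
 -0.015 -0.014 -0.013  0.012  0.013  0.014  0.014  0.015  0.017  0.017
  0.017  0.017  0.018  0.018  0.043  0.044  0.045  0.045  0.047  0.047
  0.049  0.049  0.049  0.05   0.05   0.051]
rail 0.03247332102856217 0.027512736587102543 0.03720961061774499 [-0.052 -0.051 -0.05  -0.049 -0.048 -0.048 -0.046 -0.046 -0.046 -0.046
 -0.045 -0.032 -0.02  -0.02  -0.019 -0.017 -0.016 -0.015 -0.014 -0.014
 -0.014 -0.013 -0.013 -0.013 -0.013  0.012  0.013  0.014  0.015  0.015
  0.015  0.017  0.017  0.018  0.019  0.019  0.019  0.044  0.045  0.045
  0.046  0.046  0.048  0.049  0.049  0.05   0.051]
```

View pics/s6.png

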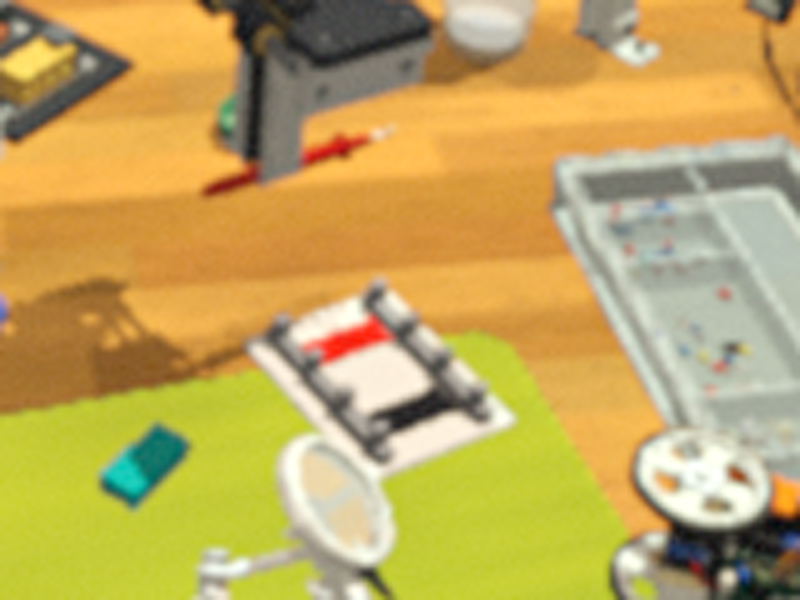

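The scene crop shows the red probe held level, butt at (205,190), tip at (393,130) pointing away. The empty rest has the red strip on the left (345,340). I check the grip offset.

Run:
```python
from h import *
for h in(.130,.134,.138):
    q=ray("scene",[[281,227.5],[318.7,215.8]],h);print(h,q,np.linalg.norm(q[1]-q[0]))
o=telemetry.get_obs();print(o['ee_pos'],np.degrees(o['eef_rot']))
t=np.radians(-24.6);ux=np.array([np.cos(t),np.sin(t)])
g=o['ee_pos'][:2];q=ray("scene",[[281,227.5],[318.7,215.8]],.134)[:,:2];print((q-g)@ux,(q-g)@[-ux[1],ux[0]])
c=np.array([.4140,-.3208])-.017*ux;print(c)
go(c[0],c[1],.075,155.4)
```

```text
0.13 [[ 0.3453 -0.2673  0.13  ]
 [ 0.4525 -0.3199  0.13  ]] 0.11937576614197906
0.134 [[ 0.3411 -0.2701  0.134 ]
 [ 0.4476 -0.3224  0.134 ]] 0.11867777785788884
0.138 [[ 0.3368 -0.2728  0.138 ]
 [ 0.4427 -0.3248  0.138 ]] 0.11797978957379839
[ 0.3742 -0.2808  0.3342] [179.9748  -0.0844 154.8914]
[-0.0346  0.0841] [-0.004  -0.0073]
[ 0.3985 -0.3137]
slide [-0.036  -0.0195  0.0792] spin -0.0089 | yaw now 154.89 gp [ 0.3742 -0.2808  0.1542]
```

Emit:
jog_arm(
  rows=[
    {"gripper": 0.0,"slide": [-0.02,-0.01,0.02],"spin": -0.009},
    {"gripper": 0.0,"slide": [-0.036,-0.0195,0.05],"spin": -0.009},
    {"gripper": 0.0,"slide": [-0.036,-0.0195,0.079],"spin": -0.009},
    {"gripper": 0.0,"slide": [-0.036,-0.0195,0.079],"spin": -0.009},
    {"gripper": 0.0,"slide": [-0.036,-0.0195,0.079],"spin": -0.009},
  ],
)

```text
time_s: 27.3
ee_pos: [0.3993, -0.312, 0.2565]
eef_rot: [3.141, -0.001, 2.716]
force: [0.2, -0.4, -0.2]
grip_width: 0.0168
grip_force: 20.0
```

Run:
```python
from h import *
go(.3985,-.3137,.044,155.4)
p,d=cams.camera("scene")
b=cv2.cvtColor(p,cv2.COLOR_RGB2BGR)[210:300,270:390]
cv2.imwrite("pics/s7.png",cv2.resize(b,(800,600),interpolation=2))
```

```text
slide [ 0.0001 -0.0019  0.0325] spin 0.0033 | yaw now 155.59 gp [ 0.3993 -0.312   0.0765]
```

View pics/s7.png

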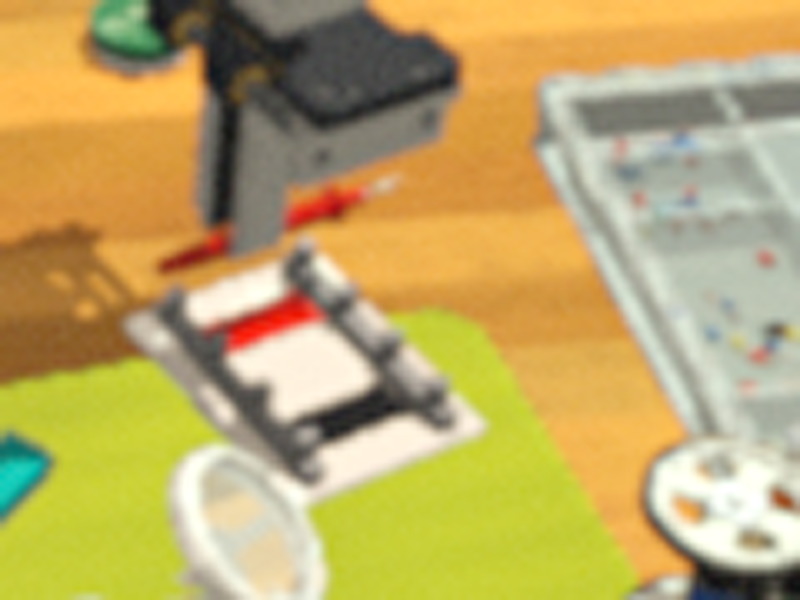

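The probe is over the red groove, its line matching the red strip (265,320) and tip away. I lower it.

Emit:
jog_arm(
  rows=[
    {"gripper": 0.0,"slide": [0,-0.0018,0.015],"spin": 0.003},
    {"gripper": 0.0,"slide": [0,-0.0018,0.025],"spin": 0.003},
    {"gripper": 0.0,"slide": [0,-0.0018,0.031],"spin": 0.003},
    {"gripper": 0.0,"slide": [0,-0.0018,0.033],"spin": 0.003},
    {"gripper": 0.0,"slide": [0,-0.0018,0.034],"spin": 0.003},
    {"gripper": 0.0,"slide": [0,-0.0018,0.034],"spin": 0.003},
  ],
)

```text
time_s: 27.95
ee_pos: [0.3985, -0.3143, 0.2227]
eef_rot: [-3.141, 0.001, 2.712]
force: [-0.1, -0.1, 0.7]
grip_width: 0.0167
grip_force: 20.0
```

Emit:
jog_arm(
  rows=[
    {"gripper": 0.0,"slide": [0,0,0.001],"spin": 0},
    {"gripper": 0.0,"slide": [0,0,0.002],"spin": 0},
    {"gripper": 0.0,"slide": [0,0,0.002],"spin": 0},
    {"gripper": 0.0,"slide": [0,0,0.003],"spin": 0},
    {"gripper": 0.0,"slide": [0,0,0.003],"spin": 0},
  ],
)

```text
time_s: 28.45
ee_pos: [0.3988, -0.3145, 0.2211]
eef_rot: [-3.141, 0.002, 2.712]
force: [-4.6, 6.4, 20.8]
grip_width: 0.0167
grip_force: 20.0
```

Emit:
jog_arm(
  rows=[
    {"gripper": 0.0,"slide": [0,0,-0.0012],"spin": 0},
    {"gripper": 0.0,"slide": [0,0,-0.0012],"spin": 0},
    {"gripper": 0.032,"slide": [0,0,-0.0012],"spin": 0},
    {"gripper": 0.032,"slide": [0,0,-0.0012],"spin": 0},
    {"gripper": 0.032,"slide": [0,0,-0.0012],"spin": 0},
    {"gripper": 0.032,"slide": [0,0,-0.02],"spin": 0},
    {"gripper": 0.032,"slide": [0,0,-0.06],"spin": 0},
    {"gripper": 0.05,"slide": [0,0,-0.1],"spin": 0},
  ],
)

```text
time_s: 29.25
ee_pos: [0.3982, -0.3142, 0.3199]
eef_rot: [3.141, -0.002, 2.712]
force: [-0.8, 0.1, 0.2]
grip_width: 0.0372
grip_force: 0.0
```

Run:
```python
from h import *
go(.30,.05,.17,155.4)
go(.30,.05,.17,90)
p,d=cams.camera("scene");P=pts("scene",d,np.ones_like(d,bool));F=np.zeros(d.shape+(3,));F[d>0]=P
hsv=cv2.cvtColor(p,cv2.COLOR_RGB2HSV).astype(int)
w=(F[...,0]>.3)&(F[...,0]<.5)&(F[...,1]<-.25)&(F[...,1]>-.43)&(hsv[...,1]>170)&((hsv[...,0]<7)|(hsv[...,0]>174))&(F[...,2]>.01)
print(w.sum(),rect(F[w]),np.median(F[w][:,2]),F[w][:,2].max())
```

```text
slide [ 0.241   0.2901 -0.0301] spin -0.0005 | yaw now 155.37 gp [ 0.3982 -0.3142  0.1399]
slide [ 0.241   0.2901 -0.0301] spin 1.141 | yaw now 155.37 gp [ 0.3982 -0.3142  0.1399]
76 (array([ 0.4092, -0.3193]), array([88.9797, 21.6697]), -28.791790008544922) 0.02491275934046589 0.029424154556349186
```

Run:
```python
from h import *
p,d=cams.camera("top")
r=finder.masks_of("probe_black","top")
for x in r[:3]:
    v,u=np.nonzero(x['region']);print(x['confidence'],u.min(),u.max(),v.min(),v.max(),u.mean(),v.mean())
P=pts("top",d,np.ones_like(d,bool));F=np.zeros(d.shape+(3,));F[d>0]=P
for a,b in((.07,.12),(-.05,0)):
    m=(F[...,2]>.029)&(F[...,2]<.038)&(F[...,0]>.44)&(F[...,0]<.56)&(F[...,1]>a)&(F[...,1]<b)
    print(m.sum(),rect(F[m]) if m.sum()>5 else '')
a=cv2.cvtColor(p,cv2.COLOR_RGB2BGR)[160:265,130:270]
cv2.imwrite("pics/t8.png",cv2.resize(a,(800,600),interpolation=2))
```

```text
0.56 159 195 228 235 177.568345323741 231.49640287769785
135 (array([0.5049, 0.096 ]), array([48.9151, 24.2682]), -3.7028579711914062)
136 (array([ 0.4964, -0.0276]), array([48.6454, 23.8152]), -4.049842834472656)
```

View pics/t8.png

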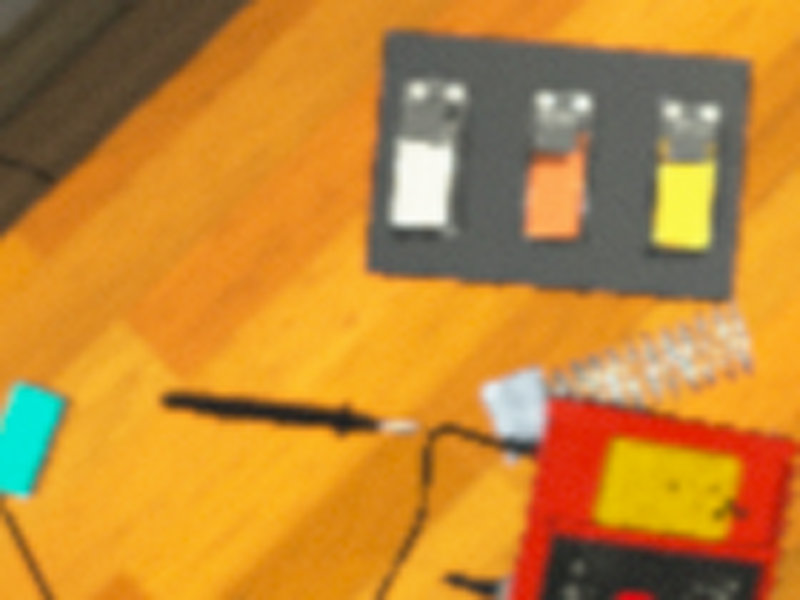

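Both blocks sit flush and home at (425,160) and (685,175). The black probe lies undisturbed, butt at (163,400), tip at (418,428).

Run:
```python
from h import *
b=ray("top",[158.5,230],.009)[0];t=ray("top",[203.2,234.9],.009)[0]
L=np.linalg.norm(t-b);u=(t-b)/L;b=b-u*.002;print(b,t,L)
yaw=np.degrees(np.arctan2(-u[1],-u[0]));g=b+.043*u;print(yaw,g)
d=np.load("top_d.npy");P=pts("top",d,np.ones_like(d,bool))
m=(P[:,0]>.15)&(P[:,0]<.33)&(P[:,1]<-.36)&(P[:,1]>-.6)&(P[:,2]>.08);print("magn",P[m].min(0) if m.any() else 0,P[m].max(0) if m.any() else 0)
m=(P[:,0]>.33)&(P[:,0]<.6)&(P[:,1]<-.42)&(P[:,1]>-.52);print("right",P[m][:,2].max())
go(.36,-.05,.18,yaw); go(g[0]+.001,g[1]+.002,.14,yaw)
```

```text
[0.3946 0.2222 0.009 ] [0.3821 0.0981 0.009 ] 0.12268077342304588
84.27272900112492 [0.3903 0.1794 0.009 ]
magn [ 0.1501 -0.5712  0.08  ] [ 0.2689 -0.3875  0.4898]
right 0.0855060641037231
slide [ 0.1452  0.2243 -0.0389] spin 1.241 | yaw now 155.38 gp [ 0.3985 -0.3144  0.1411]
slide [0.2132 0.4477 0.0011] spin 1.241 | yaw now 155.38 gp [ 0.3985 -0.3144  0.1411]
```

Emit:
jog_arm(
  rows=[
    {"gripper": 0.05,"slide": [0.04,0.02,-0.02],"spin": 0},
    {"gripper": 0.05,"slide": [0.06,0.065,-0.039],"spin": 0},
    {"gripper": 0.05,"slide": [0.08,0.11,-0.039],"spin": 0},
    {"gripper": 0.05,"slide": [0.1,0.15,-0.039],"spin": 0},
    {"gripper": 0.05,"slide": [0.12,0.19,-0.039],"spin": 0.1},
    {"gripper": 0.05,"slide": [0.1452,0.2243,-0.039],"spin": 0.24},
    {"gripper": 0.05,"slide": [0.16,0.27,-0.039],"spin": 0.38},
    {"gripper": 0.05,"slide": [0.175,0.315,-0.039],"spin": 0.52},
  ],
)

```text
time_s: 30.2
ee_pos: [0.3686, 0.0242, 0.3572]
eef_rot: [-3.141, -0.001, 2.249]
force: [0.6, -0.4, -0.7]
grip_width: 0.05
grip_force: 0.0
```

Run:
```python
from h import *
go(.3913,.1814,.10,84.3)
```

```text
slide [0.1081 0.1164 0.0772] spin 0.7781 | yaw now 128.88 gp [0.3686 0.0242 0.1772]
```

Emit:
jog_arm(
  rows=[
    {"gripper": 0.05,"slide": [0.03,0.03,0],"spin": 0.14},
    {"gripper": 0.05,"slide": [0.06,0.06,0],"spin": 0.28},
    {"gripper": 0.05,"slide": [0.09,0.09,0],"spin": 0.42},
    {"gripper": 0.05,"slide": [0.108,0.1164,0],"spin": 0.56},
    {"gripper": 0.05,"slide": [0.108,0.1164,0.02],"spin": 0.7},
    {"gripper": 0.05,"slide": [0.108,0.1164,0.05],"spin": 0.778},
    {"gripper": 0.05,"slide": [0.108,0.1164,0.077],"spin": 0.778},
    {"gripper": 0.05,"slide": [0.108,0.1164,0.077],"spin": 0.778},
  ],
)

```text
time_s: 31.0
ee_pos: [0.3902, 0.1796, 0.2775]
eef_rot: [-3.135, 0.003, 1.477]
force: [0.0, 0.8, -0.5]
grip_width: 0.0497
grip_force: 0.0
```

Run:
```python
from h import *
go(.3913,.1814,.024,84.3)
p,d=cams.camera("top")
a=cv2.cvtColor(p,cv2.COLOR_RGB2BGR)[180:270,130:250]
b,_=cams.camera("scene");b=cv2.cvtColor(b,cv2.COLOR_RGB2BGR)[140:230,150:270]
cv2.imwrite("pics/t9.png",np.hstack([cv2.resize(x,(400,300),interpolation=2) for x in(a,b)]))
```

```text
slide [0.0019 0.001  0.0735] spin 0.0054 | yaw now 84.61 gp [0.3902 0.1796 0.0975]
```

View pics/t9.png

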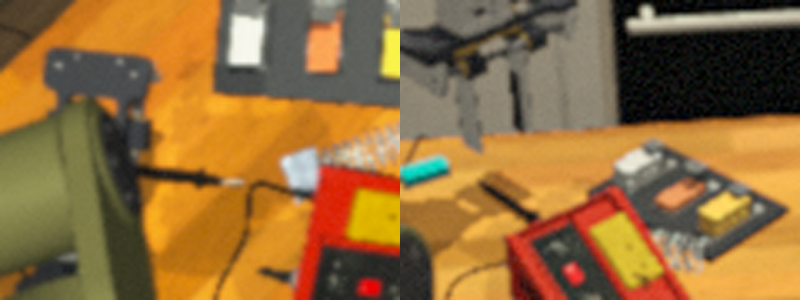

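The black probe is still in place: its tip is at (230,182) in the left crop and its butt at (485,183) in the right crop. I descend and grip.

Emit:
jog_arm(
  rows=[
    {"gripper": 0.05,"slide": [0.0015,0.001,0.03],"spin": 0.005},
    {"gripper": 0.05,"slide": [0.0015,0.001,0.06],"spin": 0.005},
    {"gripper": 0.05,"slide": [0.0015,0.001,0.072],"spin": 0.005},
    {"gripper": 0.05,"slide": [0.0015,0.001,0.072],"spin": 0.005},
    {"gripper": 0.05,"slide": [0.0015,0.001,0.072],"spin": 0.005},
  ],
)

```text
time_s: 31.6
ee_pos: [0.3927, 0.1814, 0.2104]
eef_rot: [3.14, -0.001, 1.471]
force: [0.7, 0.0, 0.3]
grip_width: 0.05
grip_force: 0.0
```

Emit:
jog_arm(
  rows=[
    {"gripper": 0.0,"slide": [0,0,0],"spin": 0},
    {"gripper": 0.0,"slide": [0,0,0],"spin": 0},
    {"gripper": 0.0,"slide": [0,0,0],"spin": 0},
    {"gripper": 0.0,"slide": [0,0,0],"spin": 0},
    {"gripper": 0.0,"slide": [0,0,0],"spin": 0},
    {"gripper": 0.0,"slide": [0,0,0],"spin": 0},
  ],
  squeeze=20,
)

```text
time_s: 32.2
ee_pos: [0.3923, 0.1813, 0.2094]
eef_rot: [3.141, -0.0, 1.471]
force: [-1.0, -0.7, 4.0]
grip_width: 0.0168
grip_force: 20.0
```

Emit:
jog_arm(
  rows=[
    {"gripper": 0.0,"slide": [0,0,-0.03],"spin": 0},
    {"gripper": 0.0,"slide": [0,0,-0.07],"spin": 0},
    {"gripper": 0.0,"slide": [0,0,-0.11],"spin": 0},
    {"gripper": 0.0,"slide": [0,0,-0.14],"spin": 0},
    {"gripper": 0.0,"slide": [0,0,-0.15],"spin": 0},
    {"gripper": 0.0,"slide": [0,0,-0.15],"spin": 0},
  ],
)

```text
time_s: 32.8
ee_pos: [0.3922, 0.1813, 0.3597]
eef_rot: [3.14, -0.001, 1.471]
force: [-0.6, 0.3, -1.2]
grip_width: 0.0168
grip_force: 20.0
```

Run:
```python
from h import *
go(.37,-.08,.17,155.4)
```

```text
slide [-0.2622  0.0038  0.0097] spin -1.2409 | yaw now 84.3 gp [0.3922 0.1813 0.1797]
```

Emit:
jog_arm(
  rows=[
    {"gripper": 0.0,"slide": [-0.035,0,0],"spin": -0.14},
    {"gripper": 0.0,"slide": [-0.07,0,0],"spin": -0.28},
    {"gripper": 0.0,"slide": [-0.105,0,0],"spin": -0.42},
    {"gripper": 0.0,"slide": [-0.14,0,0],"spin": -0.56},
    {"gripper": 0.0,"slide": [-0.175,0,0],"spin": -0.7},
    {"gripper": 0.0,"slide": [-0.21,0,0],"spin": -0.84},
    {"gripper": 0.0,"slide": [-0.245,0,0],"spin": -0.98},
    {"gripper": 0.0,"slide": [-0.262,0,0],"spin": -1.12},
  ],
)

```text
time_s: 33.6
ee_pos: [0.3657, -0.0811, 0.3573]
eef_rot: [-3.141, -0.003, 2.563]
force: [-0.5, 0.5, 0.7]
grip_width: 0.0169
grip_force: 20.0
```

Run:
```python
from h import *
go(.36,-.36,.155,155.4)
```

```text
slide [-0.1478 -0.2366  0.0223] spin -0.1494 | yaw now 146.84 gp [ 0.3657 -0.0811  0.1773]
```

Emit:
jog_arm(
  rows=[
    {"gripper": 0.0,"slide": [-0.02,-0.034,0],"spin": -0.149},
    {"gripper": 0.0,"slide": [-0.04,-0.068,0],"spin": -0.149},
    {"gripper": 0.0,"slide": [-0.062,-0.102,0],"spin": -0.149},
    {"gripper": 0.0,"slide": [-0.084,-0.136,0],"spin": -0.149},
    {"gripper": 0.0,"slide": [-0.106,-0.17,0],"spin": -0.149},
    {"gripper": 0.0,"slide": [-0.128,-0.204,0.01],"spin": -0.149},
    {"gripper": 0.0,"slide": [-0.148,-0.2366,0.022],"spin": -0.149},
    {"gripper": 0.0,"slide": [-0.148,-0.2366,0.022],"spin": -0.149},
  ],
)

```text
time_s: 34.4
ee_pos: [0.3586, -0.3613, 0.333]
eef_rot: [3.14, -0.005, 2.705]
force: [0.0, 1.2, -0.6]
grip_width: 0.0164
grip_force: 20.0
```

Run:
```python
from h import *
o=telemetry.get_obs();print(o['ee_pos'])
p,d=cams.camera("scene")
b=cv2.cvtColor(p,cv2.COLOR_RGB2BGR)[200:320,250:410]
cv2.imwrite("pics/s10.png",cv2.resize(b,(800,600),interpolation=2))
p,d=cams.camera("top");P=pts("top",d,np.ones_like(d,bool));F=np.zeros(d.shape+(3,));F[d>0]=P
hsv=cv2.cvtColor(p,cv2.COLOR_RGB2HSV).astype(int)
w=(F[...,0]>.3)&(F[...,0]<.52)&(F[...,1]<-.25)&(F[...,1]>-.43)&(hsv[...,1]>170)&((hsv[...,0]<7)|(hsv[...,0]>174))&(F[...,2]>.01)
print("red in rest",w.sum(),rect(F[w]) if w.sum()>9 else 0)
```

```text
[ 0.3586 -0.3613  0.333 ]
red in rest 97 (array([ 0.4131, -0.3201]), array([100.0635,   7.9972]), -24.006988525390625)
```

View pics/s10.png

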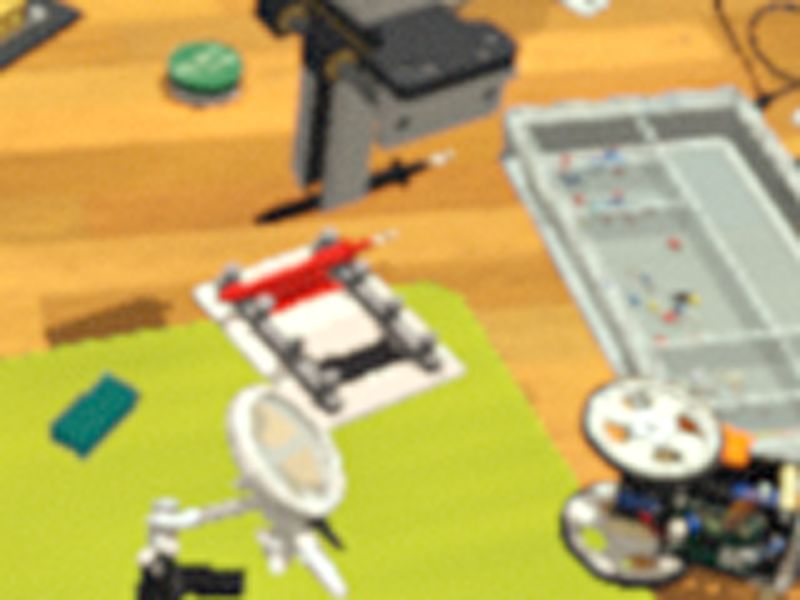

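The red probe lies in its groove across both rails, tip away. The black probe is held with its butt at (258,217) and tip at (448,155).

Run:
```python
from h import *
o=telemetry.get_obs();g=o['ee_pos'][:2];a=o['eef_rot'][2]+np.pi;ux=np.array([np.cos(a),np.sin(a)])
q=ray("scene",[[301.6,243.2],[339.8,231]],o['ee_pos'][2]-.18-.0214)[:,:2];print((q-g)@ux,(q-g)@[-ux[1],ux[0]])
t=np.radians(-24.6);c=np.array([.3874,-.3785])-.010*np.array([np.cos(t),np.sin(t)]);print(c)
go(c[0],c[1],.075,155.4)
```

```text
[-0.0391  0.0767] [-0.0053 -0.0096]
[ 0.3783 -0.3743]
slide [-0.024  -0.0062  0.0799] spin -0.006 | yaw now 155.06 gp [ 0.3592 -0.3586  0.1549]
```

Emit:
jog_arm(
  rows=[
    {"gripper": 0.0,"slide": [-0.024,-0.0062,0.03],"spin": -0.006},
    {"gripper": 0.0,"slide": [-0.024,-0.0062,0.06],"spin": -0.006},
    {"gripper": 0.0,"slide": [-0.024,-0.0062,0.08],"spin": -0.006},
    {"gripper": 0.0,"slide": [-0.024,-0.0062,0.08],"spin": -0.006},
    {"gripper": 0.0,"slide": [-0.024,-0.0062,0.08],"spin": -0.006},
  ],
)

```text
time_s: 35.0
ee_pos: [0.379, -0.3735, 0.2577]
eef_rot: [3.141, -0.0, 2.714]
force: [-0.8, 0.2, 0.8]
grip_width: 0.0167
grip_force: 20.0
```

Run:
```python
from h import *
go(.3783,-.3743,.0455,155.4)
```

```text
slide [ 0.0003 -0.001   0.0322] spin 0.0022 | yaw now 155.52 gp [ 0.379  -0.3735  0.0777]
```

Emit:
jog_arm(
  rows=[
    {"gripper": 0.0,"slide": [0.0003,-0.001,0.015],"spin": 0.002},
    {"gripper": 0.0,"slide": [0.0003,-0.001,0.026],"spin": 0.002},
    {"gripper": 0.0,"slide": [0.0003,-0.001,0.032],"spin": 0.002},
    {"gripper": 0.0,"slide": [0.0003,-0.001,0.034],"spin": 0.002},
    {"gripper": 0.0,"slide": [0.0003,-0.001,0.0355],"spin": 0.002},
    {"gripper": 0.0,"slide": [0.0003,-0.001,0.0355],"spin": 0.002},
  ],
)

```text
time_s: 35.6
ee_pos: [0.3781, -0.3749, 0.2231]
eef_rot: [-3.141, 0.001, 2.712]
force: [-4.8, 5.7, 12.8]
grip_width: 0.0167
grip_force: 20.0
```

Emit:
jog_arm(
  rows=[
    {"gripper": 0.0,"slide": [0,0,-0.001],"spin": 0},
    {"gripper": 0.032,"slide": [0,0,-0.001],"spin": 0},
    {"gripper": 0.032,"slide": [0,0,-0.001],"spin": 0},
    {"gripper": 0.032,"slide": [0,0,-0.001],"spin": 0},
    {"gripper": 0.032,"slide": [0,0,-0.02],"spin": 0},
    {"gripper": 0.032,"slide": [0,0,-0.06],"spin": 0},
    {"gripper": 0.032,"slide": [0.02,0.03,-0.1],"spin": 0},
    {"gripper": 0.032,"slide": [0.05,0.06,-0.13],"spin": 0},
  ],
)

```text
time_s: 36.4
ee_pos: [0.3591, -0.3034, 0.35]
eef_rot: [-3.141, 0.001, 2.711]
force: [0.5, 0.4, 2.0]
grip_width: 0.032
grip_force: 0.0
```

Emit:
jog_arm(
  rows=[
    {"gripper": 0.032,"slide": [0.02,0.04,0],"spin": 0},
    {"gripper": 0.032,"slide": [0.04,0.08,0],"spin": 0},
    {"gripper": 0.032,"slide": [0.05,0.12,0],"spin": 0},
    {"gripper": 0.032,"slide": [0.05,0.12,0],"spin": 0},
  ],
)

```text
time_s: 36.8
ee_pos: [0.3638, -0.1708, 0.3486]
eef_rot: [3.141, 0.0, 2.715]
force: [0.6, -1.2, 0.6]
grip_width: 0.0319
grip_force: 0.0
```

Run:
```python
from h import *
p,d=cams.camera("top");s,_=cams.camera("scene")
P=pts("top",d,np.ones_like(d,bool));F=np.zeros(d.shape+(3,));F[d>0]=P
t=np.radians(-24.6);R=np.array([[np.cos(t),np.sin(t)],[-np.sin(t),np.cos(t)]])
q=(F[...,:2]-[.4,-.35])@R.T;x,y=q[...,0],q[...,1];Z=F[...,2]
for n,yc in(("red",.031),("black",-.032)):
    m=(abs(y-yc)<.0115)&(abs(x)<.1)&(Z>.017)&(Z<.06)
    mm=m&(abs(x)<.06);c=q[mm];print(n,m.sum(),"x",x[m].min(),x[m].max(),"fit",np.polyfit(c[:,0],c[:,1],1),"z",np.polyfit(c[:,0],Z[mm],1))
for a,b in((.07,.12),(-.05,0)):
    m=(Z>.029)&(Z<.038)&(F[...,0]>.44)&(F[...,0]<.56)&(F[...,1]>a)&(F[...,1]<b)
    print(m.sum(),rect(F[m]) if m.sum()>5 else '')
a=cv2.cvtColor(p,cv2.COLOR_RGB2BGR)[190:280,310:430];b=cv2.cvtColor(s,cv2.COLOR_RGB2BGR)[220:310,270:390]
cv2.imwrite("pics/f.png",np.hstack([cv2.resize(k,(400,300),interpolation=2) for k in(a,b)]))
```

```text
red 143 x -0.043424893109618654 0.07025147334879774 fit [0.0046 0.0316] z [0.0055 0.0266]
black 160 x -0.04947327114536204 0.07045959433182813 fit [-0.005  -0.0317] z [0.0042 0.0267]
134 (array([0.5048, 0.0962]), array([48.7722, 24.5229]), -4.5782928466796875)
134 (array([ 0.481 , -0.0279]), array([81.8361, 25.8611]), 2.7514379024505615)
```

View pics/f.png

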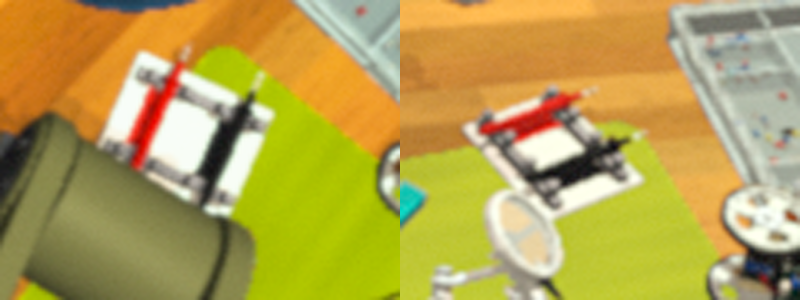

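Both probes lie in their own grooves across both rails, tips at (185,50) and (258,78) in the left crop, level and centred to within about 2 mm. I recheck the brass numerically.

Run:
```python
from h import *
p,d=cams.camera("top");P=pts("top",d,np.ones_like(d,bool));F=np.zeros(d.shape+(3,));F[d>0]=P;Z=F[...,2]
m=(Z>.029)&(Z<.038)&(F[...,0]>.44)&(F[...,0]<.56)&(F[...,1]>-.06)&(F[...,1]<.13)
n,l,st,ce=cv2.connectedComponentsWithStats(m.astype(np.uint8))
for i in range(1,n): print(st[i],rect(F[l==i]))
m=(abs(F[...,0]-.475)<.04)&(F[...,1]>-.045)&(F[...,1]<-.01)&(Z>.015);print(F[m][:,0].min())
for t in("flux_tin","pint_glass"): print(t,[ (r['point'],round(r['confidence'],2)) for r in finder.find_in(t,"top")[:1]])
```

```text
[199 181  11  19 132] (array([0.505 , 0.0959]), array([49.1358, 23.9393]), -3.8402633666992188)
[245 184  10  19 132] (array([ 0.4964, -0.0276]), array([48.7535, 23.841 ]), -4.064781188964844)
[255 214   1   1   1] (array([ 0.4407, -0.0428]), array([0., 0.]), 0.0)
[258 214   1   1   1] (array([ 0.4408, -0.0508]), array([0., 0.]), 0.0)
0.43515207670313866
flux_tin [([0.5556, -0.1658, 0.0153], 0.54)]
pint_glass [([0.7698, -0.2311, 0.0988], 0.67)]
```

```bash
python3 -c "
from station import workorder
print(workorder.hand_in())"
```

```text
the job is handed in; nothing more can be done
None
```

Handed in at about 37 s of robot time: steel and brass blocks are home on their references, no copper block was present, both probes lie in their own grooves tips away, and the flux tin and glass were not touched. I viewed 15 pictures, one over the limit of 14.

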